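Free the jogger's eccentric shaft and hold its heavy side down

ROBOT

A 6-joint arm with a two-finger parallel gripper is mounted at the origin on the work surface. World frame = base frame: x ahead of the robot, y to its left, z up, the work surface at z = 0. Lengths are in m, angles in rad, forces in N, time in s.
With the tool pointing down it reaches from about 0.3 to 0.775 m from the base axis. Payload 14.6 kg.
Tool frame: the origin (TCP) lies midway between the tips of the shut fingers; the grasp point (between the pads) lies 19 mm behind it (ctrl.pinch_z is the distance from the TCP to the grasp point, in m); z points along the fingers, y is the line along which they close (so a half turn about z gives the same grasp; the last joint's range is limited). The gripper opens to 94 mm and grips with 3 to 60 N. Pads are 16 mm wide; open, the fingers measure 119 mm over their backs; the gripper's body (75 mm by 177 mm) begins 78 mm behind the grasp point.
Start: joints at [-1.269, 0.3, 1.521, -0, 1.321, -0.067], TCP at [0.198, -0.513, 0.205] pointing down, gripper open.
Joint ranges: [-3.03, 3.03], [-0.79, 2.21], [0.23, 2.52], [-1.04, 4.18], [0, 3.07], [-2.55, 2.55]. Speed limits (rad/s): [2.22, 2.22, 2.57, 3.14, 3.14, 3.14].

INTERFACE

Orientations are given as [roll, pitch, yaw] about the fixed x, y, z axes, in that order (R = Rz(yaw) Ry(pitch) Rx(roll)).
In Python, from station import ctrl gives the robot as it stands.
- The arm moves only by the tool jog_arm, never from a script. Its argument "motion" is a list of rows, each a list of 7 numbers: the shift along the tool's x, y, z in m, then the turn, a rotation vector about the tool's x, y, z in rad, then the opening, from -1 (shut) to 1 (fully open). In form: [[tx, ty, tz, rx, ry, rz, gripper], ...]. A call has 1 to 5 rows; each row shifts and turns the commanded pose from where the row before left it, along the tool's axes as they then stand; what a row does not reach is not made up. A row lasts 1/10 s, in which the tool goes at most 50 mm and 8.59 degrees, less where a joint would pass 70% of its speed; a pose out of reach is approached as far as the arm can. A call is refused whole if a number of a shift passes 0.05 or a number of a turn 0.15, either way. A call with a gripper value outside its range is refused whole. The fingers move at their own pace and stop on an object; "squeeze" is the grip in N (left out, the last holds). Time passes only in rows, so rows that do not move let the fingers close. It gives the time, the measured TCP pose, the force, the opening and the grip force at its end, in the units of the state.
- ctrl.get_obs(): the state, without advancing time (a new reading comes with each control period).
- ctrl.camera(name): name is "scene" or "top" or "wrist"; returns the picture (400x640x3 uint8, red, green, blue); there is no depth.
- ctrl.camera_model(name): a dict with "intrinsics" (3x3 intrinsics, pixels), "k1" (the pictures are not rectified: a ray, as slopes to the right and down, at radius r is drawn at 1 + k1 r^2 times it, then the intrinsics apply), "rvec" (rotation vector, rad) and "tvec" (3), from world to camera coordinates, as OpenCV has them. Camera axes: x right, y down, z forward; pixel columns grow to the right and rows downward; lengths in m; the calibration is good to about 2 mm. A picture is of the moment at which its call begins: read the wrist's pose just before it. camera_model takes no time and is no camera call; for the wrist camera it gives the pose at the moment of the call.
- ctrl.hand_in(): hands the job in; it is judged then, once.
The state is a dict: "time_s": time; "qpos": joint angles; "joint_vel": joint speeds; "tau": joint torques, N m; "ee_pos": TCP position; "eef_rot": TCP orientation; "force": force on the tool from outside, world axes, zero at the start; "moment": the same for the moment, N m; "grip_width": finger opening in m; "grip_force": force on a finger pad.
Only numpy, scipy, OpenCV 4.12 (cv2) and the standard library are available. Lean on these libraries where they do the work, as an engineer would, in place of code of your own. Each camera call takes 0.05 s, during which the arm holds its last target. There are 200 camera calls.

TASK

The paper jogger's eccentric shaft must be held heavy side down while a colleague fits the belt. Turn the black lock knob clockwise until it clicks over and frees the shaft; then turn the drum, find by feel where the weight hidden inside lies, and bring that heavy side straight to the bottom. Finish holding: keep the drum gripped and still there, and leave the other things on the bench alone.

Things in the scene. Friction and masses are not known exactly. Their poses are not given: they have to be found in the camera images.
- unit: grey cast unit, bolted down: base plate 150 x 300 x 12 mm (x, y, z; y from -130 to +170 mm). Origin on the bench under the middle of the drum, z up. A level shaft lies along its y axis, 98 mm up. On it: drum at y = 0; pillow blocks 22 mm thick at y = -78 and +78 mm, tops at 128 mm; pulley of 60 mm diameter at y = -122 to -102 mm; lock housing 64 mm long at y = 108 to 148 mm, top at 132 mm.
- drum: closed aluminium drum, 120 mm diameter, 36 mm wide, flat faces with a 26 mm hub boss standing 7 mm out of each. Origin at its middle on the shaft axis; its y axis is the shaft axis (as the unit's y). It turns about y without end and can be pinched across its faces from above. Its +x axis points to a flush dark plug in the rim; neither plug nor cover screws tell where the weight is.
- bearing (a point): point on the shaft axis in mid drum, fixed to the unit. A weight hidden in the drum (the slug, 34 mm off this axis, its z axis pointing to it; angle not reported, at first over 45 degrees from the bottom) pulls with 0.21 to 0.29 Nm when level with it, nothing at bottom or top. Seals drag with 0.30 Nm against any turning: the free drum stays where left; slow turning one way and back shows the pull.
- lock (a joint): angle of the lock knob in rad: under 0.1 = shaft held by a brake shoe in the housing (over 1 Nm to force the drum: do not), 1.3 = free (end stop); grows as the knob turns clockwise seen from above. A sprung ball detent holds it at either end: some 0.2 Nm to start it, falling to nothing half way at 0.65, past which it snaps over towards 1.3.
- lock_grip (a point): where to grip the lock knob: on its upright axis, 159 mm above the bench, 10 mm below the top of its bar. The bar is 44 mm long, 14 mm wide, 30 mm high, over a disc of 42 mm diameter, at y = 128 mm of the unit. The point's x axis runs along the bar; at joint value 0 that is the unit's x axis.
- wrench: bystander: steel wrench 180 mm long lying on the bench; origin at its middle on the bench. Leave it.
- rubbing_iron: bystander: cream hand pressing iron with a round wooden bar handle, 130 x 60 x 84 mm; origin under its middle. Leave it.
- stamp: bystander: stamp with a dark wooden knob, standing in a white tube of 32 mm diameter, 104 mm high; origin under its middle. Leave it.

How it is judged:
By the outcome, as a careful person would: the job done as asked, in the order asked, and still so for the second after the job is handed in, while the arm keeps its last pose, push and grip.
It also fails if it takes over 72 s, if anything falls off the work surface, if the arm or the gripper's body presses on something with over 40 N, if the wrist force passes 120 N, or if a joint passes its speed limit or range.

## Working session

There is one attempt and no reset: what is moved stays moved. The work goes in short steps, Python scripts to look and compute and a tool call to move; the robot and the scene stay as the last step left them, time stands still between calls to the robot, and variables do not carry over. Pictures are saved under pics/ and viewed, at most 10 in all, crops included, and the job is handed in when it is done.

Besides the shell and the picture viewer there is one more tool, called after "Call:" as a command line: name --pt "numbers of a row" for each row, then --argument value for the rest. jog_arm: Moves the arm, as the interface text tells. Its arguments: {"type":"object","properties":{"motion":{"type":"array"},"squeeze":{"type":"number"}},"required":["motion"]}

```bash
ls; mkdir -p pics; python3 - <<'E'
from station import ctrl
import cv2
for n in("scene","top"):
    cv2.imwrite(f"pics/{n}0.png",ctrl.camera(n)[:,:,::-1])
    m=ctrl.camera_model(n);print(n,m)
print(ctrl.get_obs(),ctrl.pinch_z)
E
```

```text
pics
scene {'intrinsics': array([[409.98546011,   0.        , 317.96312749],
       [  0.        , 409.98546011, 210.41733137],
       [  0.        ,   0.        ,   1.        ]]), 'k1': -0.0213610735189737, 'rvec': array([ 2.2102822 ,  0.71717265, -0.34512321]), 'tvec': array([-0.45447643, -0.11758301,  1.40930491])}
top {'intrinsics': array([[373.01680885,   0.        , 318.42021447],
       [  0.        , 373.01680885, 201.59587496],
       [  0.        ,   0.        ,   1.        ]]), 'k1': 0.004396935436832014, 'rvec': array([ 2.14310725, -2.11917664,  0.18933386]), 'tvec': array([-0.00259001,  0.56374141,  0.9874969 ])}
{'time_s': 0.1, 'qpos': array([-1.26858954e+00,  3.00386992e-01,  1.52149096e+00,  1.43924232e-07,
        1.32073675e+00, -6.66075909e-02]), 'joint_vel': array([ 0.00065861,  0.00143747, -0.00162833,  0.00148861,  0.00046069,
       -0.00047489]), 'tau': array([ 5.19941077e-04, -5.32648730e+01, -3.53286338e+01,  7.09338533e-02,
        2.34735967e-02, -7.32898320e-05]), 'ee_pos': array([ 0.19820404, -0.51279431,  0.2049706 ]), 'eef_rot': array([-3.14057288e+00, -6.81650066e-05,  3.68814305e-01]), 'force': array([-0.06560439,  0.06293473,  0.38342361]), 'moment': array([-0.02956141,  0.01617229, -0.03236291]), 'grip_force': 0.0, 'grip_width': 0.09398564215318847} 0.0188
```

View pics/scene0.png

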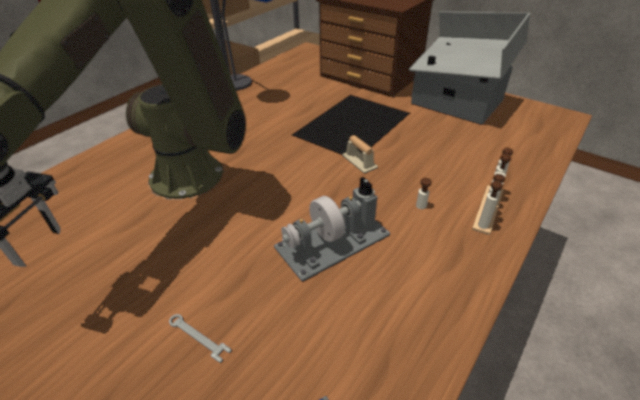

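View pics/top0.png

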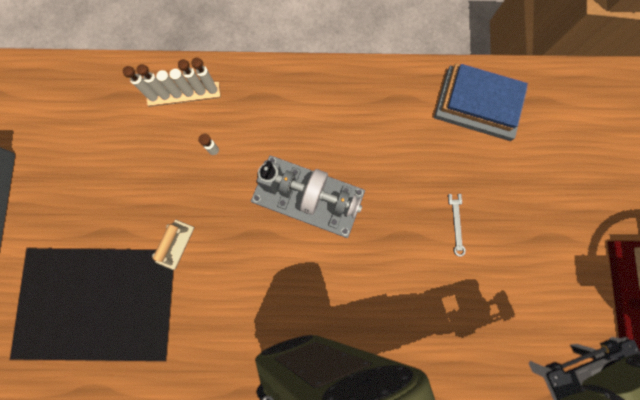

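The scene view shows the unit with drum at (327,217) and black knob at (365,186). The top view shows drum (314,191), knob (267,170), and plate corners about (268,157), (365,186), (349,236), (252,203). Nothing stands close to the unit.

```bash
cat > h.py <<'E'
import numpy as np, cv2
from scipy.spatial.transform import Rotation as Ro
from station import ctrl
def ray(m,px):
    d=np.array([m["k1"],0,0,0,0.])
    p=cv2.undistortPoints(np.array([[px]],float),m["intrinsics"],d)[0,0]
    R=Ro.from_rotvec(m["rvec"]).as_matrix()
    v=R.T@np.array([p[0],p[1],1.]);return -R.T@m["tvec"],v/np.linalg.norm(v)
def plane(m,px,z):
    o,v=ray(m,px);return o+v*(z-o[2])/v[2]
def tri(rs):
    A=sum(np.eye(3)-np.outer(v,v) for o,v in rs);b=sum((np.eye(3)-np.outer(v,v))@o for o,v in rs)
    return np.linalg.solve(A,b)
def proj(m,P):
    return cv2.projectPoints(np.array([P],float),m["rvec"],m["tvec"],m["intrinsics"],np.array([m["k1"],0,0,0,0.]))[0][0,0]
E
python3 - <<'E'
from h import *
t=ctrl.camera_model("top");s=ctrl.camera_model("scene")
C=np.array([plane(t,p,.012) for p in [(268,157),(365,186),(349,236),(252,203)]]);print(C)
ye=(C[0]-C[1])+(C[3]-C[2]);a=np.arctan2(ye[1],ye[0]);print("y dir deg",np.degrees(a),[np.linalg.norm(C[i]-C[i-1]) for i in range(4)])
y=np.array([np.cos(a),np.sin(a),0]);o=C.mean(0)-y*.02;print("origin",o)
print("knob plan",o+y*.128)
k=tri([ray(t,(267,169)),ray(s,(365,186))]);print("knob tri",k)
print("drum tri",tri([ray(t,(314,191)),ray(s,(327,217))]))
E
```

```text
[[ 0.70183176  0.15345189  0.012     ]
 [ 0.61788131 -0.13107107  0.012     ]
 [ 0.47226489 -0.08411569  0.012     ]
 [ 0.56402692  0.19474064  0.012     ]]
y dir deg 72.67781145115727 [np.float64(0.14385734419323382), np.float64(0.29664961626126624), np.float64(0.15299983497858327), np.float64(0.293566208975827)]
origin [0.58304633 0.01415853 0.012     ]
knob plan [0.62115763 0.13635316 0.012     ]
knob tri [0.62682597 0.13449951 0.15543839]
drum tri [0.58288121 0.01674186 0.10668337]
```

Call:
jog_arm --pt "0 0 -0.02 0 0 -0.15 1" --pt "0 0 -0.02 0 0 -0.15 1" --pt "0 0 -0.02 0 0 -0.15 1" --pt "0 0 -0.02 0 0 -0.15 1" --pt "0 0 0 0 0 -0.15 1"

```text
time_s: 0.6
ee_pos: [0.1985, -0.5136, 0.2879]
eef_rot: [3.139, 0.003, 1.125]
force: [-0.5, 0.4, -0.5]
grip_width: 0.0941
grip_force: 0.0
```

Call:
jog_arm --pt "0 0 0 0 0 -0.15 1" --pt "0 0 0 0 0 -0.15 1" --pt "0 0 0 0 0 -0.15 1" --pt "0 0 0 0 0 -0.15 1" --pt "0 0 0 0 0 -0.15 1"

```text
time_s: 1.1
ee_pos: [0.1982, -0.5129, 0.2851]
eef_rot: [-3.142, -0.001, 1.875]
force: [0.2, 0.3, 0.6]
grip_width: 0.0939
grip_force: 0.0
```

Call:
jog_arm --pt "0 0 0 0 0 -0.15 1" --pt "0 0 0 0 0 -0.15 1" --pt "0 0 0 0 0 -0.15 1" --pt "0 0 0 0 0 -0.15 1" --pt "0 0 0 0 0 -0.15 1"

```text
time_s: 1.6
ee_pos: [0.1982, -0.5129, 0.2851]
eef_rot: [3.141, -0.001, 2.625]
force: [-0.2, 0.5, -0.0]
grip_width: 0.0938
grip_force: 0.0
```

Call:
jog_arm --pt "0 0 0 0 0 -0.15 1" --pt "0 0 0 0 0 -0.07 1" --pt "0 0 0 0 0 0 1"

```text
time_s: 1.9
ee_pos: [0.1982, -0.5129, 0.2851]
eef_rot: [3.141, -0.0, 2.84]
force: [0.6, -0.6, 0.2]
grip_width: 0.0939
grip_force: 0.0
```

```bash
cat >> h.py <<'E'
def delta(P,yaw=None):
    "shift to world P in tool axes, and tool-z turn to yaw"
    o=ctrl.get_obs();R=Ro.from_euler("xyz",o["eef_rot"])
    print("t",o["time_s"],"pos",o["ee_pos"].round(4),"rot",o["eef_rot"].round(4),"q6",o["qpos"][5].round(2))
    return R.inv().apply(np.array(P)-o["ee_pos"]).round(4),None if yaw is None else round(o["eef_rot"][2]-yaw,4)
E
python3 -c "
from h import *
print(delta([.60,.076,.30],2.839))"
```

```text
t 1.9 pos [ 0.1982 -0.5129  0.2851] rot [ 3.1411e+00 -4.0000e-04  2.8398e+00] q6 -2.54
(array([-0.2086,  0.6817, -0.0146]), np.float64(0.0008))
```

Call:
jog_arm --pt "-0.01 0.034 0 0 0 0 1" --pt "-0.01 0.034 0 0 0 0 1" --pt "-0.01 0.034 0 0 0 0 1" --pt "-0.01 0.034 0 0 0 0 1" --pt "-0.01 0.034 0 0 0 0 1"

```text
time_s: 2.4
ee_pos: [0.2972, -0.3643, 0.2854]
eef_rot: [3.141, -0.0, 2.836]
force: [0.5, 0.6, -0.1]
grip_width: 0.0944
grip_force: 0.0
```

Call:
jog_arm --pt "-0.01 0.034 0 0 0 0 1" --pt "-0.01 0.034 0 0 0 0 1" --pt "-0.01 0.034 0 0 0 0 1" --pt "-0.01 0.034 0 0 0 0 1" --pt "-0.01 0.034 0 0 0 0 1"

```text
time_s: 2.9
ee_pos: [0.3956, -0.2169, 0.2854]
eef_rot: [3.142, -0.0, 2.836]
force: [0.4, -0.8, -0.5]
grip_width: 0.094
grip_force: 0.0
```

Call:
jog_arm --pt "-0.01 0.034 -0.003 0 0 0 1" --pt "-0.01 0.034 -0.003 0 0 0 1" --pt "-0.01 0.034 -0.003 0 0 0 1" --pt "-0.01 0.034 -0.003 0 0 0 1" --pt "-0.01 0.034 -0.003 0 0 0 1"

```text
time_s: 3.4
ee_pos: [0.4941, -0.0695, 0.3005]
eef_rot: [-3.142, -0.0, 2.836]
force: [-0.1, -0.9, 0.1]
grip_width: 0.0939
grip_force: 0.0
```

Call:
jog_arm --pt "-0.01 0.034 0 0 0 0 1" --pt "-0.01 0.034 0 0 0 0 1" --pt "-0.01 0.034 0 0 0 0 1" --pt "-0.01 0.034 0 0 0 0 1" --pt "-0.01 0.034 0 0 0 0 1"

```text
time_s: 3.9
ee_pos: [0.5925, 0.0778, 0.3002]
eef_rot: [-3.141, -0.0, 2.836]
force: [0.7, -0.9, 1.2]
grip_width: 0.0941
grip_force: 0.0
```

Call:
jog_arm --pt "0 0 0 0 0 0 1" --pt "0 0 0 0 0 0 1"

```text
time_s: 4.1
ee_pos: [0.5919, 0.0767, 0.2998]
eef_rot: [-3.141, -0.001, 2.838]
force: [0.8, -0.3, -0.8]
grip_width: 0.0942
grip_force: 0.0
```

```bash
python3 - <<'E'
from h import *
import pickle
m=ctrl.camera_model("wrist");im=ctrl.camera("wrist");pickle.dump((m,im),open("w1.pkl","wb"))
cv2.imwrite("pics/w1.png",im[:,:,::-1])
print(delta([.622,.136,.25],2.839))
for P in ([.583,.0142,.158],[.622,.136,.159],[.583,.0142,.098]): print(P,proj(m,P))
E
```

```text
t 4.15 pos [0.5917 0.0761 0.3002] rot [-3.1412e+00 -5.0000e-04  2.8374e+00] q6 -1.2
(array([-0.011 ,  0.0663,  0.0501]), np.float64(-0.0016))
[0.583, 0.0142, 0.158] [247.24034232 192.55020367]
[0.622, 0.136, 0.159] [381.94009527 193.6675915 ]
[0.583, 0.0142, 0.098] [257.12211446 180.24468195]
```

View pics/w1.png

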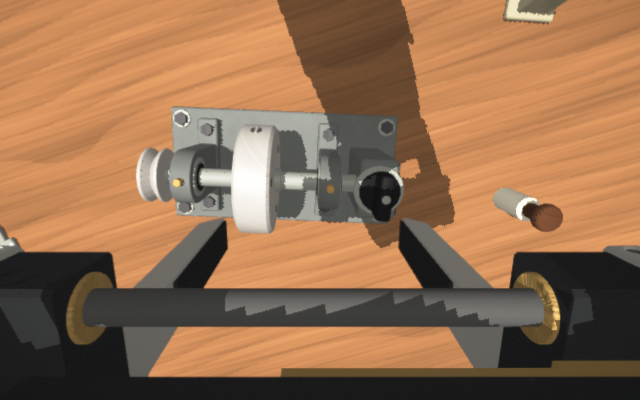

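The wrist picture shows the drum rim at x 234–272 (y 125–232), the knob bar around (381,197) along image vertical, and the plate's far corners at (173,107) and (397,118).

```bash
python3 - <<'E'
from h import *
import pickle
m,im=pickle.load(open("w1.pkl","rb"))
a=plane(m,(173,107),.012);b=plane(m,(397,118),.012);d=b-a
print(a,b,np.linalg.norm(d),"yaw y",np.degrees(np.arctan2(d[1],d[0])))
t=ctrl.camera_model("top")
big=cv2.resize(im[90:245,130:430],None,fx=2.66,fy=2.66,interpolation=cv2.INTER_CUBIC)
cv2.imwrite("pics/w1c.png",big[:,:,::-1])
E
```

```text
[ 0.47006689 -0.07687421  0.012     ] [0.5712967  0.19933331 0.012     ] 0.2941735429258888 yaw y 69.87215932839057
```

View pics/w1c.png

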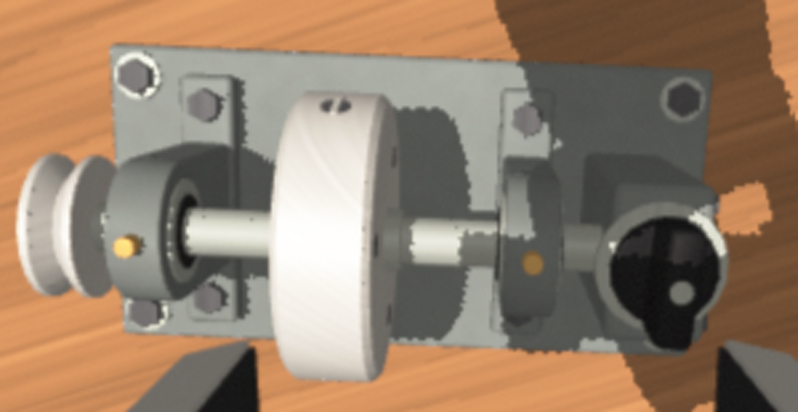

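```bash
python3 - <<'E'
from h import *
import pickle
m,im=pickle.load(open("w1.pkl","rb"))
f=lambda c:(130+c[0]/2.66,90+c[1]/2.66)
a=plane(m,f((230,232)),.098);b=plane(m,f((440,241)),.098);d=b-a
print("shaft",a,b,np.degrees(np.arctan2(d[1],d[0])))
for c in((270,235),(382,235)):print("crown",plane(m,f(c),.158))
print("disc",plane(m,f((660,275)),.139)); print("bar",plane(m,f((668,350)),.169),plane(m,f((645,350)),.169),plane(m,f((690,350)),.169))
g=[plane(m,f(c),.13) for c in((124,245),(533,263))];d=g[1]-g[0];print("nip",g,np.degrees(np.arctan2(d[1],d[0])))
u=np.array([np.cos(np.radians(70.3)),np.sin(np.radians(70.3)),0])
for y in(0,.128):print(a+u*(y-0),)
E
```

```text
shaft [ 0.56618336 -0.02800527  0.098     ] [0.59618509 0.05497567 0.098     ] 70.12255942251603
crown [0.56563329 0.00472015 0.158     ]
crown [0.57747667 0.04256867 0.158     ]
disc [0.6263553  0.13488214 0.139     ]
bar [0.64488334 0.12717284 0.169     ] [0.6424662  0.11944711 0.169     ] [0.6471955  0.13456282 0.169     ]
nip [array([ 0.55564206, -0.05845657,  0.13      ]), array([0.6096025 , 0.09016205, 0.13      ])] 70.04505572532955
[ 0.56618336 -0.02800527  0.098     ]
[0.60933156 0.09250296 0.098     ]
```

```bash
python3 -c "
from h import *
print(delta([.626,.136,.143],2.794))"
```

```text
t 4.15 pos [0.5917 0.0761 0.3002] rot [-3.1412e+00 -5.0000e-04  2.8374e+00] q6 -1.2
(array([-0.0149,  0.0675,  0.1571]), np.float64(0.0434))
```

Call:
jog_arm --pt "-0.005 0.0225 0.02 0 0 0 1" --pt "-0.005 0.0225 0.02 0 0 0 1" --pt "-0.005 0.0225 0.02 0 0 0 1" --pt "0 0 0.02 0 0 0.043 0.3" --pt "0 0 0 0 0 0 0.0"

```text
time_s: 4.65
ee_pos: [0.6253, 0.1355, 0.2178]
eef_rot: [-3.139, -0.004, 2.794]
force: [0.1, 0.3, 0.6]
grip_width: 0.0814
grip_force: 0.0
```

```bash
python3 - <<'E'
from h import *
m=ctrl.camera_model("wrist");im=ctrl.camera("wrist")
cv2.imwrite("pics/w2.png",im[:,:,::-1])
print(delta([.626,.136,.143],2.794))
for P in ([.626,.136,.169],):
    p=proj(m,P);print(P,p)
k=(im.max(2)<45);k[260:]=0
c=cv2.connectedComponentsWithStats(k.astype(np.uint8));i=np.argsort(-c[2][1:,4])[:4]+1;print(c[2][i],c[3][i])
E
```

```text
t 4.7 pos [0.6258 0.1354 0.22  ] rot [-3.1406e+00 -1.6000e-03  2.7950e+00] q6 -1.07
(array([-0.0001,  0.0007,  0.077 ]), np.float64(0.001))
[0.626, 0.136, 0.169] [313.87194649 210.10957894]
[[ 289  172   53   66 2226]
 [  34  253  104    7  679]
 [ 489  253  103    7  676]
 [ 209  221   29   39  579]] [[314.69946092 200.70485175]
 [ 87.92194404 256.09867452]
 [537.5591716  256.09615385]
 [227.06390328 245.13298791]]
```

View pics/w2.png

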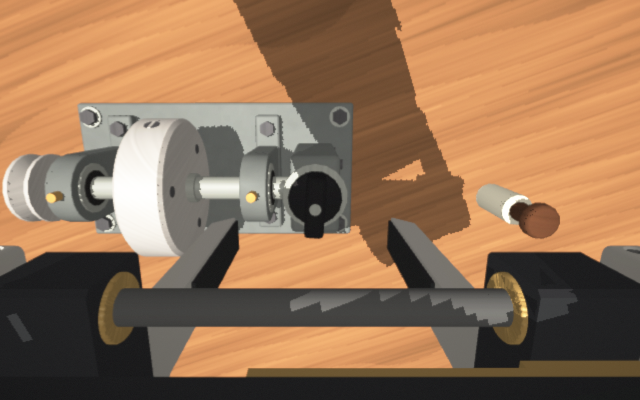

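The picture shows the unit square to the tool, with the knob centred at (315,200) and its bar end at (315,237), against a predicted (314,210). Aligned, so I descend and grip.

Call:
jog_arm --pt "0 0 0.025 0 0 0 0.0" --pt "0 0 0.025 0 0 0 0.0" --pt "0 0 0.02 0 0 0 0.0" --pt "0 0 0.006 0 0 0 0" --pt "0 0 0 0 0 0 -0.3" --squeeze 30

```text
time_s: 5.2
ee_pos: [0.6266, 0.1357, 0.1454]
eef_rot: [3.141, 0.001, 2.795]
force: [-0.2, -0.1, 0.7]
grip_width: 0.0426
grip_force: 0.0
```

Call:
jog_arm --pt "0 0 0 0 0 0 -1" --pt "0 0 0 0 0 0 -1" --pt "0 0 0 0 0 0 -1" --pt "0 0 0 0 0 0 -1" --pt "0 0 0 0 0 0 -1" --squeeze 30

```text
time_s: 5.7
ee_pos: [0.6266, 0.1365, 0.1452]
eef_rot: [3.141, 0.001, 2.796]
force: [-1.0, 0.2, 5.7]
grip_width: 0.0139
grip_force: 29.8
```

Call:
jog_arm --pt "0 0 0 0 0 0.08 -1" --pt "0 0 0 0 0 0.08 -1" --pt "0 0 0 0 0 0.08 -1" --pt "0 0 0 0 0 0.08 -1" --pt "0 0 0 0 0 0.08 -1"

```text
time_s: 6.2
ee_pos: [0.6264, 0.1362, 0.1452]
eef_rot: [-3.142, 0.001, 2.393]
force: [-2.5, -2.2, 7.0]
grip_width: 0.0138
grip_force: 29.9
```

Call:
jog_arm --pt "0 0 0 0 0 0.08 -1" --pt "0 0 0 0 0 0.08 -1" --pt "0 0 0 0 0 0.08 -1" --pt "0 0 0 0 0 0.08 -1" --pt "0 0 0 0 0 0.08 -1"

```text
time_s: 6.7
ee_pos: [0.6261, 0.1359, 0.1452]
eef_rot: [-3.141, 0.001, 1.992]
force: [-6.0, -3.9, 7.6]
grip_width: 0.0139
grip_force: 29.9
```

Call:
jog_arm --pt "0 0 0 0 0 0.08 -1" --pt "0 0 0 0 0 0.08 -1" --pt "0 0 0 0 0 0.08 -1" --pt "0 0 0 0 0 0.08 -1" --pt "0 0 0 0 0 0.08 -1"

```text
time_s: 7.2
ee_pos: [0.6258, 0.1358, 0.1452]
eef_rot: [-3.14, 0.001, 1.592]
force: [-8.8, -4.0, 10.2]
grip_width: 0.0136
grip_force: 29.9
```

Call:
jog_arm --pt "0 0 0 0 0 0.06 -1" --pt "0 0 0 0 0 0.06 -1" --pt "0 0 0 0 0 0 -1"

```text
time_s: 7.5
ee_pos: [0.6257, 0.1358, 0.1452]
eef_rot: [-3.14, 0.001, 1.474]
force: [-9.4, -4.4, 9.4]
grip_width: 0.014
grip_force: 30.4
```

```bash
python3 -c "
from h import *
o=ctrl.get_obs();print(o['moment'],o['force'],o['eef_rot'])"
```

```text
[-0.97158221  1.78027552  0.5783423 ] [-9.37060254 -4.37921274  9.39619572] [-3.14007606e+00  1.46858160e-03  1.47429179e+00]
```

Call:
jog_arm --pt "0 0 0 0 0 -0.02 0" --pt "0 0 0 0 0 0 0" --pt "0 0 0 0 0 0 0.1" --pt "0 0 -0.02 0 0 0 0.1" --pt "0 0 -0.04 0 0 -0.1 0.3"

```text
time_s: 8.0
ee_pos: [0.6252, 0.1362, 0.202]
eef_rot: [-3.136, 0.001, 1.596]
force: [1.0, 0.4, 0.2]
grip_width: 0.0504
grip_force: 0.0
```

Call:
jog_arm --pt "0 0 -0.04 0 0 -0.15 0.5" --pt "0 0 -0.02 0 0 -0.15 0.5" --pt "0 0 0 0 0 -0.15 0.5" --pt "0 0 0 0 0 -0.15 0.5" --pt "0 0 0 0 0 -0.15 0.5"

```text
time_s: 8.5
ee_pos: [0.6264, 0.1364, 0.2644]
eef_rot: [3.142, -0.0, 2.352]
force: [0.8, -0.9, -1.0]
grip_width: 0.0704
grip_force: 0.0
```

Call:
jog_arm --pt "0 0 0 0 0 -0.15 0.5" --pt "0 0 0 0 0 -0.15 0.5" --pt "0 0 0 0 0 -0.15 0.5" --pt "0 0 0 0 0 -0.1 0.5" --pt "0 0 0 0 0 -0.06 0.5"

```text
time_s: 9.0
ee_pos: [0.6264, 0.1364, 0.2643]
eef_rot: [3.142, -0.0, 2.96]
force: [0.1, -0.2, -0.1]
grip_width: 0.0703
grip_force: 0.0
```

```bash
python3 -c "
from h import *
print(delta([.5825,.0165,.27],2.794))"
```

```text
t 9.0 pos [0.6264 0.1364 0.2643] rot [ 3.1415e+00 -1.0000e-04  2.9596e+00] q6 -1.23
(array([ 0.0215, -0.1259, -0.0057]), np.float64(0.1656))
```

Call:
jog_arm --pt "0 0 0 0 0 0.083 0.5" --pt "0 0 0 0 0 0.083 0.5" --pt "0 -0.032 0 0 0 0 0.5" --pt "0 -0.032 0 0 0 0 0.5" --pt "0 -0.032 0 0 0 0 0.5"

```text
time_s: 9.5
ee_pos: [0.5928, 0.0454, 0.2642]
eef_rot: [-3.142, -0.0, 2.79]
force: [0.8, -0.2, -0.2]
grip_width: 0.0708
grip_force: 0.0
```

Call:
jog_arm --pt "0 -0.032 0 0 0 0 0.5" --pt "0 0 0 0 0 0 0.5"

```text
time_s: 9.7
ee_pos: [0.5816, 0.0135, 0.2648]
eef_rot: [-3.141, 0.0, 2.787]
force: [-0.1, 0.7, 0.3]
grip_width: 0.0708
grip_force: 0.0
```

```bash
python3 - <<'E'
from h import *
m=ctrl.camera_model("wrist");im=ctrl.camera("wrist")
cv2.imwrite("pics/w3.png",im[:,:,::-1])
print(delta([.5825,.0165,.127],2.794))
for P in ([.5825,.0165,.158],[.626,.136,.169],[.5825,.0165,.098]): print(P,proj(m,P))
E
```

```text
t 9.75 pos [0.5821 0.015  0.2647] rot [3.1414e+00 4.0000e-04 2.7874e+00] q6 -1.25
(array([0.0002, 0.0015, 0.1377]), np.float64(-0.0066))
[0.5825, 0.0165, 0.158] [316.49553558 189.91099563]
[0.626, 0.136, 0.169] [472.84886437 192.10343385]
[0.5825, 0.0165, 0.098] [315.88419766 176.67741886]
```

View pics/w3.png

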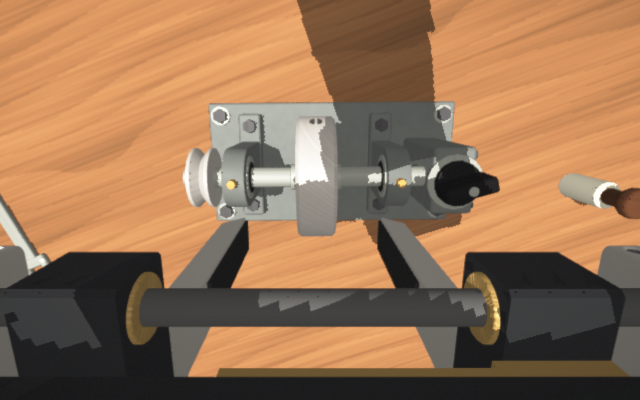

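The picture shows the knob bar now pointing along image right at (470,185), so it has turned about 75° and stayed. The drum crown is centred at (316.5,175) as predicted, and the shaft row is 177. I descend and pinch the drum.

Call:
jog_arm --pt "0 0.0015 0.04 0 0 -0.007 0.5" --pt "0 0 0.04 0 0 0 0.5" --pt "0 0 0.04 0 0 0 0.5" --pt "0 0 0.0235 0 0 0 0.4" --pt "0 0 0 0 0 0 0.2"

```text
time_s: 10.25
ee_pos: [0.5815, 0.0186, 0.1175]
eef_rot: [-3.14, -0.006, 2.798]
force: [-0.2, 0.7, -1.0]
grip_width: 0.0608
grip_force: 0.0
```

```bash
cat >> h.py <<'E'
O=np.array([.5825,.0165,.098]);U=np.array([.343,.939,0]) # shaft point, unit y
def meas(n=8,tag=""):
    W=[]
    for i in range(n):
        o=ctrl.get_obs();W.append(np.r_[o["force"],o["moment"]]);ctrl.camera("wrist")
    W=np.array(W);w=W.mean(0);R=Ro.from_euler("xyz",o["eef_rot"]).as_matrix();p=o["ee_pos"]
    th=np.arctan2(R[:,2]@np.cross(U,[0,0,-1]),-R[2,2])  # tool z turned about U from down
    r=p-O
    X=np.cross(U,[0,0,1])
    print(tag,"t",o["time_s"],"th",th.round(4),"TCP rel (x,y,z unit)",(r@X).round(4),(r@U).round(4),r[2].round(4),"F tool",(R.T@w[:3]).round(2),"M tool",(R.T@w[3:]).round(3),"sd",W.std(0).round(2),"grip",o["grip_width"].round(4),o["grip_force"].round(1))
    import json;open("log.jsonl","a").write(json.dumps(dict(tag=tag,t=o["time_s"],th=th,p=p.tolist(),R=R.tolist(),w=w.tolist()))+"\n")
E
python3 -c "
from h import *
meas(8,'free0')"
```

```text
Traceback (most recent call last):
  File "h.py", line 30, in meas
    print(tag,"t",o["time_s"],"th",th.round(4),"TCP rel (x,y,z unit)",(r@X).round(4),(r@U).round(4),r[2].round(4),"F tool",(R.T@w[:3]).round(2),"M tool",(R.T@w[3:]).round(3),"sd",W.std(0).round(2),"grip",o["grip_width"].round(4),o["grip_force"].round(1))
                                                                                                                                                                                                            ^^^^^^^^^^^^^^^^^^^^^
AttributeError: 'float' object has no attribute 'round'
```

Call:
jog_arm --pt "0 0 0 0 0 0 -1" --pt "0 0 0 0 0 0 -1" --pt "0 0 0 0 0 0 -1" --pt "0 0 0 0 0 0 -1" --pt "0 0 0 0 0 0 -1" --squeeze 40

```text
time_s: 11.15
ee_pos: [0.5824, 0.0164, 0.121]
eef_rot: [-3.14, -0.0, 2.796]
force: [-5.0, -8.4, 1.6]
grip_width: 0.0357
grip_force: 40.0
```

```bash
python3 -c "
from h import *
meas(8,'grip0')"
```

```text
Traceback (most recent call last):
  File "h.py", line 30, in meas
    print(tag,"t",o["time_s"],"th",th.round(4),"TCP rel (x,y,z unit)",(r@X).round(4),(r@U).round(4),r[2].round(4),"F tool",(R.T@w[:3]).round(2),"M tool",(R.T@w[3:]).round(3),"sd",W.std(0).round(2),"grip",o["grip_width"].round(4),o["grip_force"].round(1))
                                                                                                                                                                                                            ^^^^^^^^^^^^^^^^^^^^^
AttributeError: 'float' object has no attribute 'round'
```

```bash
sed -i 's/o\["grip_width"\].round(4),o\["grip_force"\].round(1)/np.round(o["grip_width"],4),np.round(o["grip_force"],1)/; s/U=np.array(\[.343,.939,0\])/U=np.array([.3407,.9402,0])/' h.py; python3 -c "
from h import *
meas(6,'grip0')"
```

```text
grip0 t 11.8 th 0.0005 TCP rel (x,y,z unit) -0.0001 -0.0001 0.023 F tool [ 1.69 -9.67 -2.91] M tool [1.425 0.087 0.039] sd [0.37 0.41 0.4  0.04 0.02 0.03] grip 0.0358 40.0
```

Call:
jog_arm --pt "-0.0012 0 0 0 0.05 0 -1" --pt "-0.0012 0 0 0 0.05 0 -1" --pt "-0.0012 0 0 0 0.05 0 -1" --pt "-0.0012 0 0 0 0.05 0 -1"

```text
time_s: 12.25
ee_pos: [0.5868, 0.0148, 0.1206]
eef_rot: [-3.14, -0.203, 2.796]
force: [-4.5, -7.5, -0.4]
grip_width: 0.0358
grip_force: 40.0
```

```bash
python3 -c "
from h import *
meas(6,'up')"
```

```text
up t 12.5 th 0.2008 TCP rel (x,y,z unit) 0.0048 -0.0001 0.0225 F tool [ 1.82 -8.48 -3.57] M tool [ 1.183  0.564 -0.049] sd [1.52 0.56 4.25 0.18 0.49 0.04] grip 0.0357 40.0
```

Call:
jog_arm --pt "0.0012 0 0 0 -0.05 0 -1" --pt "0.0012 0 0 0 -0.05 0 -1" --pt "0.0012 0 0 0 -0.05 0 -1" --pt "0.0012 0 0 0 -0.05 0 -1"

```text
time_s: 12.95
ee_pos: [0.5828, 0.0163, 0.121]
eef_rot: [-3.14, 0.003, 2.796]
force: [3.0, -9.0, -4.5]
grip_width: 0.0357
grip_force: 40.0
```

```bash
python3 -c "
from h import *
meas(6,'dn')"
```

```text
dn t 13.2 th -0.0007 TCP rel (x,y,z unit) 0.0003 -0.0001 0.023 F tool [-5.16 -8.32  5.32] M tool [ 1.206 -1.326  0.102] sd [1.77 1.12 2.67 0.15 0.42 0.02] grip 0.0359 40.0
```

```bash
cat >> h.py <<'E'
def ms(n=6,tag=""):
    "samples while holding: tool-frame Fx, Fz, My"
    import json;S=[]
    for i in range(n):
        o=ctrl.get_obs();R=Ro.from_euler("xyz",o["eef_rot"]).as_matrix()
        th=np.arctan2(R[:,2]@np.cross(U,[0,0,-1]),-R[2,2]);F=R.T@o["force"];M=R.T@o["moment"]
        r=o["ee_pos"]-O
        S.append([o["time_s"],th,*F,*M,r@np.cross(U,[0,0,1]),r@U,r[2]])
        if i<n-1:ctrl.camera("wrist")
    S=np.array(S);open("ms.jsonl","a").write(json.dumps([tag,S.tolist()])+"\n")
    print(tag,"th",S[:,1].mean().round(4),"t",S[-1,0]);print(" Fx",S[:,2].round(1)," Fz",S[:,4].round(1)," My",S[:,6].round(2),"t.19",(S[:,6]-.19*S[:,2]).round(2))
E
python3 -c "
from h import *
ms(2,'s0')"
```

```text
s0 th -0.0005 t 13.3
 Fx [-2.9 -2.1]  Fz [2.1 1.8]  My [-0.85 -0.83] t.19 [-0.29 -0.43]
```

Call:
jog_arm --pt "0.0005 0 0 0 -0.02 0 -1" --pt "0.0005 0 0 0 -0.02 0 -1" --pt "0.0005 0 0 0 -0.02 0 -1" --pt "0.0004 0 0 0 -0.02 0 -1" --pt "0.0004 0 0 0 -0.02 0 -1"

```text
time_s: 13.8
ee_pos: [0.5807, 0.017, 0.121]
eef_rot: [-3.14, 0.101, 2.796]
force: [1.1, -10.1, -1.4]
grip_width: 0.0359
grip_force: 40.0
```

```bash
python3 -c "
from h import *
ms(6,'dn')"
```

```text
dn th -0.1013 t 14.05
 Fx [-4.3 -6.7 -4.6 -4.6 -3.8 -2.6]  Fz [1.8 6.3 4.4 3.3 2.8 2.9]  My [-0.71 -1.21 -1.02 -1.   -0.92 -0.87] t.19 [ 0.1   0.07 -0.15 -0.12 -0.2  -0.38]
```

Call:
jog_arm --pt "-0.0005 0 0 0 0.02 0 -1" --pt "-0.0005 0 0 0 0.02 0 -1" --pt "-0.0005 0 0 0 0.02 0 -1" --pt "-0.0004 0 0 0 0.02 0 -1" --pt "-0.0004 0 0 0 0.02 0 -1"

```text
time_s: 14.55
ee_pos: [0.5828, 0.0163, 0.121]
eef_rot: [-3.14, -0.0, 2.796]
force: [-0.4, -8.7, -2.5]
grip_width: 0.0358
grip_force: 40.0
```

```bash
python3 -c "
from h import *
ms(6,'up')"
```

```text
up th 0.0003 t 14.8
 Fx [-2.6 -1.3 -2.7 -4.9 -4.7 -5.3]  Fz [ 2.6 -1.6  1.3  1.9  2.1  2.4]  My [-0.96 -0.35 -0.61 -0.67 -0.74 -0.77] t.19 [-0.48 -0.11 -0.1   0.27  0.15  0.23]
```

```bash
cat > s.py <<'E'
import sys;from h import *
o=ctrl.get_obs();R=Ro.from_euler("xyz",o["eef_rot"]).as_matrix()
th=np.arctan2(R[:,2]@np.cross(U,[0,0,-1]),-R[2,2]);F=R.T@o["force"];M=R.T@o["moment"]
x=o["ee_pos"]-O;ax=x+R[:,2]*.023
S=[float(sys.argv[1]),o["time_s"],th,*F,*M,ax@np.cross(U,[0,0,1]),ax@U,ax[2],*o["tau"],*o["qpos"]]
open("s.csv","a").write(",".join(f"{v:.5f}" for v in S)+"\n")
print(np.round(S[:12],3))
E
echo ok
```

```text
ok
```

Call:
jog_arm --pt "-0.0007 0 0 0 0.03 0 -1" --pt "-0.0007 0 0 0 0.03 0 -1" --pt "-0.0007 0 0 0 0.03 0 -1" --squeeze 50

```text
time_s: 15.1
ee_pos: [0.5847, 0.0155, 0.1209]
eef_rot: [-3.14, -0.091, 2.796]
force: [0.1, -9.5, -4.5]
grip_width: 0.0357
grip_force: 50.0
```

```bash
python3 s.py 1
```

```text
[ 1.    15.1    0.091 -3.736 -8.884  4.236  1.095 -0.943  0.111  0.
 -0.    -0.   ]
```

Call:
jog_arm --pt "-0.0007 0 0 0 0.03 0 -1" --pt "-0.0007 0 0 0 0.03 0 -1" --pt "-0.0007 0 0 0 0.03 0 -1"

```text
time_s: 15.4
ee_pos: [0.5867, 0.0149, 0.1205]
eef_rot: [-3.14, -0.181, 2.796]
force: [-1.4, -7.5, -2.8]
grip_width: 0.0353
grip_force: 50.0
```

```bash
python3 s.py 1
```

```text
[ 1.    15.4    0.181 -1.696 -7.549  2.527  1.013 -0.941 -0.026  0.
 -0.    -0.   ]
```

Call:
jog_arm --pt "-0.0007 0 0 0 0.03 0 -1" --pt "-0.0007 0 0 0 0.03 0 -1" --pt "-0.0007 0 0 0 0.03 0 -1"

```text
time_s: 15.7
ee_pos: [0.5886, 0.0142, 0.12]
eef_rot: [-3.14, -0.271, 2.796]
force: [-2.2, -8.0, -4.5]
grip_width: 0.0355
grip_force: 50.0
```

```bash
python3 s.py 1
```

```text
[ 1.    15.7    0.271 -1.816 -8.303  4.138  0.978 -0.884 -0.018  0.
 -0.    -0.   ]
```

Call:
jog_arm --pt "-0.0007 0 0 0 0.03 0 -1" --pt "-0.0007 0 0 0 0.03 0 -1" --pt "-0.0007 0 0 0 0.03 0 -1"

```text
time_s: 16.0
ee_pos: [0.5904, 0.0135, 0.1193]
eef_rot: [-3.14, -0.361, 2.795]
force: [-1.5, -8.4, -4.6]
grip_width: 0.036
grip_force: 50.0
```

```bash
python3 s.py 1
```

```text
[ 1.    16.     0.361 -2.994 -8.367  3.821  0.943 -0.892  0.021  0.
 -0.    -0.   ]
```

Call:
jog_arm --pt "-0.0007 0 0 0 0.03 0 -1" --pt "-0.0007 0 0 0 0.03 0 -1" --pt "-0.0007 0 0 0 0.03 0 -1"

```text
time_s: 16.3
ee_pos: [0.5922, 0.0129, 0.1184]
eef_rot: [-3.139, -0.452, 2.795]
force: [-3.4, -8.2, -2.4]
grip_width: 0.0358
grip_force: 50.0
```

```bash
python3 s.py 1
```

```text
[ 1.    16.3    0.452 -0.711 -8.902  2.394  1.018 -0.925 -0.103  0.
 -0.    -0.   ]
```

Call:
jog_arm --pt "-0.0007 0 0 0 0.03 0 -1" --pt "-0.0007 0 0 0 0.03 0 -1" --pt "-0.0007 0 0 0 0.03 0 -1"

```text
time_s: 16.6
ee_pos: [0.5939, 0.0123, 0.1174]
eef_rot: [-3.139, -0.542, 2.795]
force: [-3.1, -7.9, -3.9]
grip_width: 0.0357
grip_force: 50.0
```

```bash
python3 s.py 1
```

```text
[ 1.    16.6    0.542 -1.802 -8.434  3.464  1.05  -0.842 -0.071  0.
 -0.    -0.   ]
```

Call:
jog_arm --pt "-0.0007 0 0 0 0.03 0 -1" --pt "-0.0007 0 0 0 0.03 0 -1" --pt "-0.0007 0 0 0 0.03 0 -1"

```text
time_s: 16.9
ee_pos: [0.5955, 0.0117, 0.1162]
eef_rot: [-3.139, -0.632, 2.795]
force: [-3.9, -6.6, -4.4]
grip_width: 0.0356
grip_force: 50.0
```

```bash
python3 s.py 1
```

```text
[ 1.    16.9    0.632 -1.42  -7.514  4.428  1.02  -0.805 -0.143  0.
 -0.    -0.   ]
```

Call:
jog_arm --pt "0.0007 0 0 0 -0.03 0 -1" --pt "0.0007 0 0 0 -0.03 0 -1" --pt "0.0007 0 0 0 -0.03 0 -1"

```text
time_s: 17.2
ee_pos: [0.5939, 0.0122, 0.1173]
eef_rot: [-3.139, -0.54, 2.795]
force: [-0.4, -8.3, -4.5]
grip_width: 0.0355
grip_force: 50.0
```

```bash
python3 s.py -1
```

```text
[-1.    17.2    0.54  -4.371 -7.905  2.606  0.95  -0.839 -0.087  0.
 -0.    -0.   ]
```

Call:
jog_arm --pt "0.0007 0 0 0 -0.03 0 -1" --pt "0.0007 0 0 0 -0.03 0 -1" --pt "0.0007 0 0 0 -0.03 0 -1"

```text
time_s: 17.5
ee_pos: [0.5922, 0.0129, 0.1184]
eef_rot: [-3.139, -0.449, 2.795]
force: [1.1, -7.8, -3.9]
grip_width: 0.0354
grip_force: 50.0
```

```bash
python3 s.py -1
```

```text
[-1.    17.5    0.449 -5.001 -6.974  1.892  0.917 -0.88  -0.021  0.
 -0.    -0.   ]
```

Call:
jog_arm --pt "0.0007 0 0 0 -0.03 0 -1" --pt "0.0007 0 0 0 -0.03 0 -1" --pt "0.0007 0 0 0 -0.03 0 -1"

```text
time_s: 17.8
ee_pos: [0.5905, 0.0135, 0.1193]
eef_rot: [-3.14, -0.359, 2.795]
force: [1.3, -8.4, -4.9]
grip_width: 0.0358
grip_force: 50.0
```

```bash
python3 s.py -1
```

```text
[-1.    17.8    0.359 -5.542 -7.403  3.195  0.937 -0.94  -0.044  0.
 -0.    -0.   ]
```

Call:
jog_arm --pt "0.0007 0 0 0 -0.03 0 -1" --pt "0.0007 0 0 0 -0.03 0 -1" --pt "0.0007 0 0 0 -0.03 0 -1"

```text
time_s: 18.1
ee_pos: [0.5886, 0.0142, 0.12]
eef_rot: [-3.14, -0.269, 2.795]
force: [0.8, -8.6, -6.4]
grip_width: 0.0355
grip_force: 50.0
```

```bash
python3 s.py -1
```

```text
[-1.    18.1    0.269 -5.2   -7.791  5.176  0.953 -0.988 -0.024  0.
 -0.    -0.   ]
```

Call:
jog_arm --pt "0.0007 0 0 0 -0.03 0 -1" --pt "0.0007 0 0 0 -0.03 0 -1" --pt "0.0007 0 0 0 -0.03 0 -1"

```text
time_s: 18.4
ee_pos: [0.5867, 0.0149, 0.1205]
eef_rot: [-3.14, -0.179, 2.796]
force: [2.1, -8.8, -5.8]
grip_width: 0.0355
grip_force: 50.0
```

```bash
python3 s.py -1
```

```text
[-1.    18.4    0.179 -5.954 -7.588  4.792  0.946 -0.986 -0.045  0.
 -0.    -0.   ]
```

Call:
jog_arm --pt "0.0007 0 0 0 -0.03 0 -1" --pt "0.0007 0 0 0 -0.03 0 -1" --pt "0.0007 0 0 0 -0.03 0 -1"

```text
time_s: 18.7
ee_pos: [0.5848, 0.0155, 0.1209]
eef_rot: [-3.14, -0.089, 2.796]
force: [3.0, -8.9, -6.7]
grip_width: 0.0356
grip_force: 50.0
```

```bash
python3 s.py -1
```

```text
[-1.    18.7    0.089 -6.426 -7.331  6.218  0.939 -0.982  0.071  0.
 -0.    -0.   ]
```

Call:
jog_arm --pt "0.0007 0 0 0 -0.03 0 -1" --pt "0.0007 0 0 0 -0.03 0 -1" --pt "0.0007 0 0 0 -0.03 0 -1"

```text
time_s: 19.0
ee_pos: [0.5828, 0.0162, 0.121]
eef_rot: [-3.14, 0.001, 2.796]
force: [2.6, -9.1, -5.8]
grip_width: 0.0359
grip_force: 50.0
```

```bash
python3 s.py -1
```

```text
[-1.000e+00  1.900e+01 -1.000e-03 -5.520e+00 -7.623e+00  5.772e+00
  1.041e+00 -1.063e+00  4.700e-02  0.000e+00 -0.000e+00  0.000e+00]
```

Call:
jog_arm --pt "0.0007 0 0 0 -0.03 0 -1" --pt "0.0007 0 0 0 -0.03 0 -1" --pt "0.0007 0 0 0 -0.03 0 -1"

```text
time_s: 19.3
ee_pos: [0.5809, 0.017, 0.121]
eef_rot: [-3.14, 0.091, 2.796]
force: [4.5, -10.3, -7.6]
grip_width: 0.0357
grip_force: 50.0
```

```bash
python3 s.py -1
```

```text
[-1.    19.3   -0.091 -7.038 -8.118  8.265  1.058 -1.115  0.046  0.
 -0.     0.   ]
```

Call:
jog_arm --pt "0.0007 0 0 0 -0.03 0 -1" --pt "0.0007 0 0 0 -0.03 0 -1" --pt "0.0007 0 0 0 -0.03 0 -1"

```text
time_s: 19.6
ee_pos: [0.5789, 0.0177, 0.1208]
eef_rot: [-3.14, 0.181, 2.796]
force: [4.7, -11.0, -7.5]
grip_width: 0.0358
grip_force: 50.0
```

```bash
python3 s.py -1
```

```text
[-1.    19.6   -0.181 -6.691 -8.787  8.832  1.26  -1.192  0.092  0.
 -0.     0.   ]
```

Call:
jog_arm --pt "0.0007 0 0 0 -0.03 0 -1" --pt "0.0007 0 0 0 -0.03 0 -1" --pt "0.0007 0 0 0 -0.03 0 -1"

```text
time_s: 19.9
ee_pos: [0.577, 0.0184, 0.1204]
eef_rot: [-3.14, 0.271, 2.796]
force: [6.6, -11.9, -8.8]
grip_width: 0.0352
grip_force: 50.0
```

```bash
python3 s.py -1
```

```text
[-1.    19.9   -0.271 -7.525 -8.95  11.265  1.41  -1.217  0.103  0.
 -0.     0.   ]
```

Call:
jog_arm --pt "0.0007 0 0 0 -0.03 0 -1" --pt "0.0007 0 0 0 -0.03 0 -1" --pt "0.0007 0 0 0 -0.03 0 -1"

```text
time_s: 20.2
ee_pos: [0.5751, 0.019, 0.1198]
eef_rot: [-3.14, 0.361, 2.796]
force: [8.4, -13.7, -9.7]
grip_width: 0.0357
grip_force: 50.0
```

```bash
python3 s.py -1
```

```text
[-1.    20.2   -0.361 -8.299 -9.994 13.481  1.597 -1.291  0.101  0.
 -0.     0.   ]
```

Call:
jog_arm --pt "0.0007 0 0 0 -0.03 0 -1" --pt "0.0007 0 0 0 -0.03 0 -1" --pt "0.0007 0 0 0 -0.03 0 -1"

```text
time_s: 20.5
ee_pos: [0.5733, 0.0197, 0.119]
eef_rot: [-3.14, 0.451, 2.796]
force: [9.8, -15.5, -9.3]
grip_width: 0.0357
grip_force: 50.0
```

```bash
python3 s.py -1
```

```text
[ -1.     20.5    -0.451  -8.981 -11.267  14.655   1.81   -1.327   0.147
   0.     -0.      0.   ]
```

Call:
jog_arm --pt "0.0007 0 0 0 -0.03 0 -1" --pt "0.0007 0 0 0 -0.03 0 -1" --pt "0.0007 0 0 0 -0.03 0 -1"

```text
time_s: 20.8
ee_pos: [0.5716, 0.0204, 0.1181]
eef_rot: [-3.14, 0.541, 2.796]
force: [11.5, -16.3, -9.8]
grip_width: 0.0358
grip_force: 50.0
```

```bash
python3 s.py -1
```

```text
[ -1.     20.8    -0.541  -8.928 -11.412  16.795   2.046  -1.482   0.071
   0.     -0.      0.   ]
```

Call:
jog_arm --pt "0.0007 0 0 0 -0.03 0 -1" --pt "0.0007 0 0 0 -0.03 0 -1" --pt "0.0007 0 0 0 -0.03 0 -1"

```text
time_s: 21.1
ee_pos: [0.5699, 0.021, 0.117]
eef_rot: [-3.14, 0.631, 2.796]
force: [13.9, -18.3, -10.7]
grip_width: 0.0357
grip_force: 50.0
```

```bash
python3 s.py -1
```

```text
[ -1.     21.1    -0.631  -9.269 -12.508  20.039   2.031  -1.435   0.097
   0.     -0.      0.   ]
```

```bash
cat > fit.py <<'E'
import numpy as np,sys
D=np.loadtxt("s.csv",delimiter=",");s,th,Fx,Fz,My=D[:,0],D[:,2],D[:,3],D[:,5],D[:,7]
from scipy.optimize import least_squares
def mod(p,L=None):
    # torque on tool about axis: My-L Fx+ e Fz(+c) = -.30 s + A sin-type gravity
    L_,e,c,a,b=p;return My-L_*Fx+e*Fz+c+.30*s-(a*np.cos(th)+b*np.sin(th))
for pc,pe in((.02,.002),(.1,.004),(.005,.001)):
    r=least_squares(lambda p:np.r_[mod(p)/.09,(p[0]-.19)/.02,p[1]/pe,p[2]/pc,(np.hypot(p[3],p[4])-.25)/.025],[.19,0,0,-.1,.1])
    p=r.x;C=np.linalg.inv(r.jac.T@r.jac);A=np.hypot(p[3],p[4]);al=np.arctan2(p[4],p[3])
    g=np.array([-p[4],p[3]])/A**2;sd=np.sqrt(g@C[3:,3:]@g)
    # torque = A cos(th-al); stable bottom: torque 0 with negative slope: th-al=+pi/2
    print("p",p.round(3),"A",A.round(3),"bottom at th=",np.round(np.arctan2(np.sin(al+np.pi/2),np.cos(al+np.pi/2)),3),"sd",sd.round(3),"cost",r.cost.round(1))
print(np.c_[th,s,My-.19*Fx+.3*s].round(2))
E
python3 fit.py
```

```text
p [ 0.18  -0.     0.005 -0.201 -0.164] A 0.259 bottom at th= -0.888 sd 0.437 cost 16.4
p [ 0.179 -0.     0.034 -0.184 -0.172] A 0.252 bottom at th= -0.819 sd 0.504 cost 16.2
p [ 0.181 -0.     0.    -0.203 -0.163] A 0.261 bottom at th= -0.894 sd 0.425 cost 16.5
[[ 0.09  1.    0.07]
 [ 0.18  1.   -0.32]
 [ 0.27  1.   -0.24]
 [ 0.36  1.   -0.02]
 [ 0.45  1.   -0.49]
 [ 0.54  1.   -0.2 ]
 [ 0.63  1.   -0.23]
 [ 0.54 -1.   -0.31]
 [ 0.45 -1.   -0.23]
 [ 0.36 -1.   -0.19]
 [ 0.27 -1.   -0.3 ]
 [ 0.18 -1.   -0.16]
 [ 0.09 -1.   -0.06]
 [-0.   -1.   -0.31]
 [-0.09 -1.   -0.08]
 [-0.18 -1.   -0.22]
 [-0.27 -1.   -0.09]
 [-0.36 -1.   -0.01]
 [-0.45 -1.    0.08]
 [-0.54 -1.   -0.09]
 [-0.63 -1.    0.03]]
```

Call:
jog_arm --pt "0 0 0 0 0 0 -0.05" --pt "0 0 0 0 0 0 -0.05" --pt "0 0 0 0 0 0 -0.05"

```text
time_s: 21.4
ee_pos: [0.5701, 0.0223, 0.1177]
eef_rot: [3.141, 0.63, 2.797]
force: [-0.9, -0.2, -0.4]
grip_width: 0.0446
grip_force: 0.0
```

```bash
cp s.csv s1.csv; python3 -c "
from h import *
ms(8,'free-.63');meas(1)"
```

```text
free-.63 th -0.6301 t 21.75
 Fx [ 0.8  0.3 -0.6 -0.1  0.5  0.5 -0.1  0.4]  Fz [-0.2 -0.   1.   0.4  0.1 -0.5  0.5  0. ]  My [0.22 0.15 0.16 0.18 0.16 0.13 0.17 0.13] t.19 [0.06 0.09 0.27 0.2  0.07 0.04 0.18 0.05]
 t 21.75 th -0.63 TCP rel (x,y,z unit) -0.0137 0.0012 0.0194 F tool [ 0.43 -0.28  0.03] M tool [-0.083  0.128  0.002] sd [0. 0. 0. 0. 0. 0.] grip 0.0445 0.0
```

Call:
jog_arm --pt "-0.0023 0 0 0 0.1 0 -0.05" --pt "-0.0023 0 0 0 0.1 0 -0.05" --pt "-0.0023 0 0 0 0.1 0 -0.05" --pt "-0.0023 0 0 0 0.1 0 -0.05" --pt "-0.0023 0 0 0 0.1 0 -0.05"

```text
time_s: 22.3
ee_pos: [0.5797, 0.0185, 0.1226]
eef_rot: [-3.141, 0.134, 2.796]
force: [-1.7, 0.6, 0.1]
grip_width: 0.0446
grip_force: 0.0
```

Call:
jog_arm --pt "-0.0023 0 0 0 0.1 0 -0.05" --pt "-0.0023 0 0 0 0.1 0 -0.05" --pt "-0.0023 0 0 0 0.1 0 -0.05" --pt "-0.0023 0 0 0 0.1 0 -0.05" --pt "0 0 0 0 0 0 -0.05"

```text
time_s: 22.8
ee_pos: [0.5887, 0.0145, 0.1205]
eef_rot: [-3.14, -0.266, 2.794]
force: [-0.8, -1.1, -0.6]
grip_width: 0.0449
grip_force: 0.0
```

```bash
python3 -c "
from h import *
ms(8,'free+.3');meas(1)"
```

```text
free+.3 th 0.2615 t 23.15
 Fx [ 0.2 -0.   0.4 -0.1 -0.2 -0.  -0.5 -0.6]  Fz [ 0.7  0.3  0.3  0.6 -0.5  0.5 -0.2  0.1]  My [-0.23 -0.23 -0.24 -0.19 -0.22 -0.22 -0.23 -0.24] t.19 [-0.26 -0.23 -0.31 -0.16 -0.2  -0.21 -0.15 -0.13]
 t 23.15 th 0.2606 TCP rel (x,y,z unit) 0.0055 0.0009 0.0245 F tool [-0.56 -0.64  0.08] M tool [-0.078 -0.237 -0.002] sd [0. 0. 0. 0. 0. 0.] grip 0.0445 0.0
```

Call:
jog_arm --pt "0.0023 0 0 0 -0.1 0 -0.05" --pt "0.0037 0 0 0 -0.16 0 -0.05" --pt "0 0 0 0 0 0 -0.05"

```text
refused, turn out of range in row 2
```

```bash
python3 -c "
from h import *
ms(4,'free')"
```

```text
free th 0.2612 t 23.35
 Fx [-0.2 -0.2  0.5  0.6]  Fz [ 0.2 -0.   0.1 -0.2]  My [-0.24 -0.22 -0.27 -0.24] t.19 [-0.21 -0.17 -0.37 -0.36]
```

Call:
jog_arm --pt "0.0023 0 0 0 -0.1 0 -0.05" --pt "0.0023 0 0 0 -0.1 0 -0.05" --pt "0.0023 0 0 0 -0.1 0 -0.05" --pt "0 0 0 0 0 0 -0.05"

```text
time_s: 23.75
ee_pos: [0.5806, 0.0182, 0.1236]
eef_rot: [-3.14, 0.04, 2.797]
force: [-0.6, 0.1, 0.1]
grip_width: 0.0449
grip_force: 0.0
```

```bash
python3 -c "
from h import *
ms(4,'free')"
```

```text
free th -0.0377 t 23.9
 Fx [ 0.6 -0.  -0.1  0.1]  Fz [-0.1 -0.8  0.2  0.3]  My [-0.1  -0.09 -0.12 -0.08] t.19 [-0.21 -0.09 -0.11 -0.09]
```

Call:
jog_arm --pt "-0.0027 0 0 0 0.12 0 -0.05" --pt "-0.0027 0 0 0 0.12 0 -0.05" --pt "-0.0027 0 0 0 0.12 0 -0.05" --pt "-0.0027 0 0 0 0.12 0 -0.05" --pt "-0.0027 0 0 0 0.12 0 -0.05"

```text
time_s: 24.4
ee_pos: [0.5946, 0.0126, 0.1205]
eef_rot: [-3.141, -0.568, 2.795]
force: [-0.6, 0.0, 0.7]
grip_width: 0.0449
grip_force: 0.0
```

Call:
jog_arm --pt "-0.0023 0 0 0 0.1 0 -0.05" --pt "0 0 0 0 0 0 -0.05"

```text
time_s: 24.6
ee_pos: [0.5959, 0.0115, 0.1156]
eef_rot: [-3.139, -0.671, 2.793]
force: [-0.3, 0.7, -1.1]
grip_width: 0.0449
grip_force: 0.0
```

```bash
python3 -c "
from h import *
ms(4,'free')"
```

```text
free th 0.6644 t 24.75
 Fx [-0.3 -0.1 -0.4 -0.2]  Fz [ 1.2  0.1  0.  -0.4]  My [-0.43 -0.37 -0.36 -0.33] t.19 [-0.38 -0.35 -0.28 -0.29]
```

```bash
sed -i 's/^from scipy/My=My+.108+.44*np.sin(th if D.shape[1]<25 else D[:,24])\nfrom scipy/' fit.py; python3 - <<'E'
import json,numpy as np
a=[];
for l in open("ms.jsonl"):
    t,S=json.loads(l)
    if t.startswith("free"):a+= [[r[1],r[6]] for r in S]
a=np.array(a);X=np.c_[np.ones(len(a)),np.sin(a[:,0]),np.cos(a[:,0])-1]
for X_ in(X[:,:2],X):
    p,r,*_=np.linalg.lstsq(X_,a[:,1],rcond=None);print(p.round(3),np.sqrt(r/len(a)))
E
python3 fit.py
```

```text
[-0.109 -0.451] [0.02584207]
[-0.118 -0.445 -0.091] [0.02474613]
p [ 0.181  0.     0.001 -0.086  0.237] A 0.252 bottom at th= -2.792 sd 0.168 cost 16.1
p [ 0.181 -0.     0.012 -0.077  0.24 ] A 0.252 bottom at th= -2.831 sd 0.38 cost 16.1
p [ 0.181  0.     0.    -0.087  0.237] A 0.252 bottom at th= -2.79 sd 0.153 cost 16.1
[[ 0.09  1.    0.21]
 [ 0.18  1.   -0.13]
 [ 0.27  1.   -0.01]
 [ 0.36  1.    0.24]
 [ 0.45  1.   -0.19]
 [ 0.54  1.    0.14]
 [ 0.63  1.    0.13]
 [ 0.54 -1.    0.03]
 [ 0.45 -1.    0.07]
 [ 0.36 -1.    0.08]
 [ 0.27 -1.   -0.07]
 [ 0.18 -1.    0.03]
 [ 0.09 -1.    0.09]
 [-0.   -1.   -0.21]
 [-0.09 -1.   -0.01]
 [-0.18 -1.   -0.19]
 [-0.27 -1.   -0.1 ]
 [-0.36 -1.   -0.06]
 [-0.45 -1.   -0.  ]
 [-0.54 -1.   -0.2 ]
 [-0.63 -1.   -0.13]]
```

```bash
python3 - <<'E'
import numpy as np
D=np.loadtxt("s1.csv",delimiter=",");np.savetxt("s.csv",np.c_[D,D[:,2]],delimiter=",",fmt="%.5f")
E
sed -i 's/^S=\[/off=float(sys.argv[2]);S=[/; s/\*o\["qpos"\]\]/*o["qpos"],th]/; s/o\["time_s"\],th,/o["time_s"],th+off,/' s.py; grep "S=" s.py
```

```text
off=float(sys.argv[2]);S=[float(sys.argv[1]),o["time_s"],th+off,*F,*M,ax@np.cross(U,[0,0,1]),ax@U,ax[2],*o["tau"],*o["qpos"],th]
```

Call:
jog_arm --pt "0 0 0 0 0 0 -1" --pt "0 0 0 0 0 0 -1" --pt "0 0 0 0 0 0 -1" --pt "0 0 0 0 0 0 -1" --squeeze 50

```text
time_s: 25.15
ee_pos: [0.5956, 0.0116, 0.1203]
eef_rot: [-3.139, -0.66, 2.793]
force: [-3.5, -6.5, 0.8]
grip_width: 0.0356
grip_force: 50.0
```

```bash
python3 -c "
from h import *
meas(1,'gripped')"
```

```text
gripped t 25.15 th 0.6602 TCP rel (x,y,z unit) 0.014 -0.0001 0.0223 F tool [ 1.35 -7.34  0.06] M tool [ 1.066 -0.287 -0.089] sd [0. 0. 0. 0. 0. 0.] grip 0.0356 50.0
```

Call:
jog_arm --pt "0.0009 0 0 0 -0.04 0 -1" --pt "0.0009 0 0 0 -0.04 0 -1" --pt "0.0009 0 0 0 -0.04 0 -1"

```text
time_s: 25.5
ee_pos: [0.5932, 0.0125, 0.1218]
eef_rot: [-3.139, -0.54, 2.794]
force: [-5.1, -5.8, -1.0]
grip_width: 0.0354
grip_force: 50.0
```

```bash
python3 s.py -1 -1.295
```

```text
[-1.000e+00  2.550e+01 -7.550e-01  1.914e+00 -7.184e+00  2.333e+00
  8.160e-01  5.220e-01 -1.150e-01 -0.000e+00 -0.000e+00  4.000e-03]
```

Call:
jog_arm --pt "0.0009 0 0 0 -0.04 0 -1" --pt "0.0009 0 0 0 -0.04 0 -1" --pt "0.0009 0 0 0 -0.04 0 -1"

```text
time_s: 25.8
ee_pos: [0.5905, 0.0135, 0.123]
eef_rot: [-3.139, -0.421, 2.794]
force: [-7.4, -4.6, 0.2]
grip_width: 0.0359
grip_force: 50.0
```

```bash
python3 s.py -1 -1.295
```

```text
[-1.000e+00  2.580e+01 -8.740e-01  5.034e+00 -6.846e+00  2.007e+00
  8.040e-01  1.048e+00 -1.400e-02 -1.000e-03 -0.000e+00  4.000e-03]
```

Call:
jog_arm --pt "0.0009 0 0 0 -0.04 0 -1" --pt "0.0009 0 0 0 -0.04 0 -1" --pt "0.0009 0 0 0 -0.04 0 -1"

```text
time_s: 26.1
ee_pos: [0.5878, 0.0145, 0.1239]
eef_rot: [-3.139, -0.302, 2.795]
force: [-8.8, -4.6, 0.2]
grip_width: 0.0357
grip_force: 50.0
```

```bash
python3 s.py -1 -1.295
```

```text
[-1.000e+00  2.610e+01 -9.930e-01  6.480e+00 -7.312e+00  1.851e+00
  7.950e-01  1.678e+00  2.600e-02 -1.000e-03 -0.000e+00  4.000e-03]
```

Call:
jog_arm --pt "0.0009 0 0 0 -0.04 0 -1" --pt "0.0009 0 0 0 -0.04 0 -1" --pt "0.0009 0 0 0 -0.04 0 -1"

```text
time_s: 26.4
ee_pos: [0.5849, 0.0155, 0.1243]
eef_rot: [-3.139, -0.183, 2.795]
force: [-11.1, -4.6, 0.9]
grip_width: 0.0356
grip_force: 50.0
```

```bash
python3 s.py -1 -1.295
```

```text
[-1.000e+00  2.640e+01 -1.112e+00  8.858e+00 -8.088e+00  7.460e-01
  8.270e-01  2.194e+00  7.700e-02 -2.000e-03 -0.000e+00  4.000e-03]
```

Call:
jog_arm --pt "0.0009 0 0 0 -0.04 0 -1" --pt "0.0009 0 0 0 -0.04 0 -1" --pt "0.0009 0 0 0 -0.04 0 -1"

```text
time_s: 26.7
ee_pos: [0.5821, 0.0165, 0.1245]
eef_rot: [-3.139, -0.064, 2.795]
force: [-12.2, -3.8, 0.7]
grip_width: 0.0357
grip_force: 50.0
```

```bash
python3 s.py -1 -1.295
```

```text
[-1.000e+00  2.670e+01 -1.231e+00  1.020e+01 -7.759e+00  1.300e-02
  8.600e-01  2.447e+00  4.500e-02 -2.000e-03 -0.000e+00  4.000e-03]
```

Call:
jog_arm --pt "0.0009 0 0 0 -0.04 0 -1" --pt "0.0009 0 0 0 -0.04 0 -1" --pt "0.0009 0 0 0 -0.04 0 -1"

```text
time_s: 27.0
ee_pos: [0.5793, 0.0175, 0.1243]
eef_rot: [-3.139, 0.056, 2.796]
force: [-13.6, -2.5, -0.3]
grip_width: 0.0359
grip_force: 50.0
```

```bash
python3 s.py -1 -1.295
```

```text
[-1.0000e+00  2.7000e+01 -1.3510e+00  1.1948e+01 -6.9440e+00 -3.8700e-01
  8.3800e-01  2.6720e+00  2.0000e-02 -2.0000e-03 -0.0000e+00  3.0000e-03]
```

Call:
jog_arm --pt "0.0009 0 0 0 -0.04 0 -1" --pt "0.0009 0 0 0 -0.04 0 -1" --pt "0.0009 0 0 0 -0.04 0 -1"

```text
time_s: 27.3
ee_pos: [0.5766, 0.0185, 0.1238]
eef_rot: [-3.139, 0.175, 2.796]
force: [-12.4, -4.2, 0.4]
grip_width: 0.0359
grip_force: 50.0
```

```bash
python3 s.py -1 -1.295
```

```text
[-1.0000e+00  2.7300e+01 -1.4700e+00  1.0007e+01 -8.1700e+00 -2.1700e+00
  9.1800e-01  2.7790e+00 -5.1000e-02 -2.0000e-03 -0.0000e+00  3.0000e-03]
```

Call:
jog_arm --pt "0.0009 0 0 0 -0.04 0 -1" --pt "0.0009 0 0 0 -0.04 0 -1" --pt "0.0009 0 0 0 -0.04 0 -1"

```text
time_s: 27.6
ee_pos: [0.5741, 0.0194, 0.123]
eef_rot: [-3.139, 0.295, 2.796]
force: [-14.0, -2.1, 0.5]
grip_width: 0.0356
grip_force: 50.0
```

```bash
python3 s.py -1 -1.295; python3 fit.py
```

```text
[-1.0000e+00  2.7600e+01 -1.5900e+00  1.1845e+01 -6.7040e+00 -4.0640e+00
  9.7900e-01  2.9090e+00  3.6000e-02 -2.0000e-03 -0.0000e+00  3.0000e-03]
p [ 0.217  0.002  0.024  0.201 -0.058] A 0.209 bottom at th= 1.291 sd 0.194 cost 36.8
p [ 0.203  0.002 -0.287 -0.238  0.016] A 0.238 bottom at th= -1.639 sd 0.189 cost 33.2
p [ 0.22   0.001  0.002  0.191 -0.021] A 0.193 bottom at th= 1.459 sd 0.197 cost 38.3
[[ 0.09  1.    0.21]
 [ 0.18  1.   -0.13]
 [ 0.27  1.   -0.01]
 [ 0.36  1.    0.24]
 [ 0.45  1.   -0.19]
 [ 0.54  1.    0.14]
 [ 0.63  1.    0.13]
 [ 0.54 -1.    0.03]
 [ 0.45 -1.    0.07]
 [ 0.36 -1.    0.08]
 [ 0.27 -1.   -0.07]
 [ 0.18 -1.    0.03]
 [ 0.09 -1.    0.09]
 [-0.   -1.   -0.21]
 [-0.09 -1.   -0.01]
 [-0.18 -1.   -0.19]
 [-0.27 -1.   -0.1 ]
 [-0.36 -1.   -0.06]
 [-0.45 -1.   -0.  ]
 [-0.54 -1.   -0.2 ]
 [-0.63 -1.   -0.13]
 [-0.76 -1.    0.19]
 [-0.87 -1.    0.08]
 [-0.99 -1.    0.39]
 [-1.11 -1.    0.4 ]
 [-1.23 -1.    0.35]
 [-1.35 -1.    0.19]
 [-1.47 -1.    0.61]
 [-1.59 -1.    0.34]]
```

Call:
jog_arm --pt "0 0 0 0 0 0 -0.1" --pt "0 0 0 0 0 0 -0.1" --pt "0 0 0 0 0 0 -0.1" --pt "0 0 0 0 0 0 -0.1"

```text
time_s: 28.0
ee_pos: [0.577, 0.0194, 0.1239]
eef_rot: [-3.141, 0.299, 2.796]
force: [0.7, -0.7, -0.7]
grip_width: 0.0421
grip_force: 0.0
```

```bash
python3 -c "
from h import *
ms(3,'free');meas(1)
o=ctrl.get_obs();R=Ro.from_euler('xyz',o['eef_rot']).as_matrix()
print('tool-frame vector to O',R.T@(O-o['ee_pos']))"
```

```text
free th -0.2985 t 28.1
 Fx [-0.6 -0.5  0.6]  Fz [ 1.  -0.4 -0.8]  My [ 0.02  0.06 -0.03] t.19 [ 0.14  0.16 -0.14]
 t 28.1 th -0.2982 TCP rel (x,y,z unit) -0.0063 0.0008 0.0255 F tool [ 0.55  0.18 -0.79] M tool [-0.101 -0.031  0.021] sd [0. 0. 0. 0. 0. 0.] grip 0.0423 0.0
tool-frame vector to O [ 0.00145567 -0.00069736  0.02615234]
```

```bash
python3 - <<'E'
import numpy as np
D=np.loadtxt("s.csv",delimiter=",");t=D[:,24];P=D[:,[9,11]]  # unit x,z of point .023 ahead
print(np.c_[t,P*1e3].round(2)[[0,6,13,20,21,24,28]])
g=np.r_[np.zeros(21,int),np.ones(len(t)-21,int)]
A=[];b=[]
for i in range(len(t)):
    c,s=np.cos(t[i]),np.sin(t[i]);Ri=np.array([[c,s],[-s,c]]) # rot about +y on (x,z)
    for k in(0,1):
        r=np.zeros(6);r[k]=1;r[2+2*g[i]:4+2*g[i]]=Ri[k];A.append(r);b.append(P[i,k])
p,res,*_=np.linalg.lstsq(np.array(A),np.array(b),rcond=None);print((p*1e3).round(2),np.sqrt(res/len(b))*1e3)
for k in(0,1):
    m=np.repeat(g==k,2);p,res,*_=np.linalg.lstsq(np.delete(np.array(A)[m],[4,5] if k==0 else [2,3],1),np.array(b)[m],rcond=None);print((p*1e3).round(2))
E
```

```text
[[ 0.09  0.35 -0.03]
 [ 0.63  0.24 -0.35]
 [-0.    0.44  0.02]
 [-0.63  0.22  0.44]
 [ 0.54 -0.41  4.06]
 [ 0.18 -1.57  3.73]
 [-0.3  -2.22  2.96]]
[-0.27  0.26  0.69 -0.21 -1.73  3.18] [0.13951511]
[-0.3   0.    0.69  0.03]
[-0.13  1.43 -1.73  2.04]
```

Call:
jog_arm --pt "-0.002 -0.0007 0.003 0 0.1 0 -0.1" --pt "-0.0023 0 0 0 0.1 0 -0.1" --pt "-0.0023 0 0 0 0.1 0 -0.1" --pt "0 0 0 0 0 0 -0.1" --pt "0 0 0 0 0 0 -0.1"

```text
time_s: 28.65
ee_pos: [0.5834, 0.016, 0.1211]
eef_rot: [-3.14, -0.001, 2.795]
force: [-1.1, -0.1, -0.9]
grip_width: 0.0425
grip_force: 0.0
```

```bash
python3 -c "
from h import *
O[:]=[.5822,.0166,.0985]
ms(3,'free')
o=ctrl.get_obs();R=Ro.from_euler('xyz',o['eef_rot']).as_matrix()
print('tool-frame vector to O',R.T@(O-o['ee_pos']))"
```

```text
free th 0.0011 t 28.75
 Fx [ 1.  -0.2 -0.7]  Fz [ 0.9  1.2 -0.4]  My [-0.09 -0.11 -0.11] t.19 [-0.28 -0.07  0.03]
tool-frame vector to O [ 7.27252409e-04 -1.13405151e-05  2.30013500e-02]
```

Call:
jog_arm --pt "0.0007 0 0 0 0 0 -0.1" --pt "0 0 0 0 0 0 -1" --pt "0 0 0 0 0 0 -1" --pt "0 0 0 0 0 0 -1" --pt "0 0 0 0 0 0 -1"

```text
time_s: 29.25
ee_pos: [0.5824, 0.0164, 0.122]
eef_rot: [-3.14, -0.003, 2.795]
force: [-5.2, -1.4, 4.1]
grip_width: 0.0358
grip_force: 50.0
```

Call:
jog_arm --pt "0.0007 0 0 0 -0.03 0 -1" --pt "0.0007 0 0 0 -0.03 0 -1" --pt "0.0007 0 0 0 -0.03 0 -1"

```text
time_s: 29.55
ee_pos: [0.5804, 0.0171, 0.1219]
eef_rot: [-3.14, 0.089, 2.796]
force: [-3.9, -2.7, 3.4]
grip_width: 0.0354
grip_force: 50.0
```

```bash
python3 s.py -1 -1.594
```

```text
[-1.000e+00  2.955e+01 -1.683e+00  2.456e+00 -3.912e+00 -3.625e+00
  3.330e-01  6.530e-01  3.600e-02 -0.000e+00 -0.000e+00  1.000e-03]
```

Call:
jog_arm --pt "0.0007 0 0 0 -0.03 0 -1" --pt "0.0007 0 0 0 -0.03 0 -1"

```text
time_s: 29.75
ee_pos: [0.5791, 0.0176, 0.1217]
eef_rot: [-3.14, 0.149, 2.796]
force: [-4.2, -2.0, 2.7]
grip_width: 0.0356
grip_force: 50.0
```

```bash
python3 s.py -1 -1.594
```

```text
[-1.000e+00  2.975e+01 -1.743e+00  2.843e+00 -3.335e+00 -3.112e+00
  3.580e-01  6.350e-01  8.800e-02 -0.000e+00 -0.000e+00  1.000e-03]
```

Call:
jog_arm --pt "0.0007 0 0 0 -0.03 0 -1" --pt "0.0007 0 0 0 -0.03 0 -1"

```text
time_s: 29.95
ee_pos: [0.5777, 0.0181, 0.1215]
eef_rot: [-3.14, 0.209, 2.796]
force: [-4.8, -2.0, 2.9]
grip_width: 0.0354
grip_force: 50.0
```

```bash
python3 s.py -1 -1.594
```

```text
[-1.000e+00  2.995e+01 -1.803e+00  3.175e+00 -3.488e+00 -3.602e+00
  4.310e-01  6.700e-01  4.900e-02 -0.000e+00 -0.000e+00  1.000e-03]
```

Call:
jog_arm --pt "-0.0007 0 0 0 0.03 0 -1" --pt "-0.0007 0 0 0 0.03 0 -1" --pt "-0.0007 0 0 0 0.03 0 -1"

```text
time_s: 30.25
ee_pos: [0.5797, 0.0174, 0.1218]
eef_rot: [-3.14, 0.116, 2.796]
force: [-5.6, -2.3, 2.0]
grip_width: 0.0356
grip_force: 50.0
```

```bash
python3 s.py 1 -1.594
```

```text
[ 1.000e+00  3.025e+01 -1.710e+00  4.215e+00 -4.035e+00 -2.540e+00
  4.560e-01  4.700e-01  5.200e-02 -0.000e+00 -0.000e+00  1.000e-03]
```

Call:
jog_arm --pt "-0.0007 0 0 0 0.03 0 -1" --pt "-0.0007 0 0 0 0.03 0 -1"

```text
time_s: 30.45
ee_pos: [0.581, 0.0169, 0.1219]
eef_rot: [-3.14, 0.056, 2.796]
force: [-6.0, -1.7, 1.9]
grip_width: 0.036
grip_force: 50.0
```

```bash
python3 s.py 1 -1.594
```

```text
[ 1.000e+00  3.045e+01 -1.650e+00  4.938e+00 -3.590e+00 -2.179e+00
  2.920e-01  3.570e-01 -8.000e-03 -0.000e+00 -0.000e+00  1.000e-03]
```

Call:
jog_arm --pt "-0.0007 0 0 0 0.03 0 -1" --pt "-0.0007 0 0 0 0.03 0 -1"

```text
time_s: 30.65
ee_pos: [0.5823, 0.0164, 0.122]
eef_rot: [-3.14, -0.004, 2.795]
force: [-5.6, -2.7, 1.7]
grip_width: 0.0358
grip_force: 50.0
```

```bash
python3 s.py 1 -1.594
```

```text
[ 1.000e+00  3.065e+01 -1.590e+00  4.361e+00 -4.434e+00 -1.654e+00
  1.970e-01  2.810e-01 -1.200e-02 -0.000e+00 -0.000e+00  1.000e-03]
```

Call:
jog_arm --pt "0 0 0 0 0 0 -0.1" --pt "0 0 0 0 0 0 -0.1" --pt "0 0 0 0 0 0 -0.1" --pt "-0.0023 0 0.0001 0 0.1 0 -0.1" --pt "-0.0023 0 0.0001 0 0.1 0 -0.1"

```text
time_s: 31.15
ee_pos: [0.5869, 0.0153, 0.1224]
eef_rot: [-3.141, -0.204, 2.796]
force: [0.2, 0.4, -0.1]
grip_width: 0.0424
grip_force: 0.0
```

Call:
jog_arm --pt "-0.0023 0 0.0001 0 0.1 0 -0.1" --pt "-0.0023 0 0.0001 0 0.1 0 -0.1" --pt "-0.0023 0 0.0001 0 0.1 0 -0.1" --pt "-0.0023 0 0.0001 0 0.1 0 -0.1" --pt "0 0 0 0 0 0 -0.1"

```text
time_s: 31.65
ee_pos: [0.5948, 0.0116, 0.1152]
eef_rot: [-3.139, -0.607, 2.793]
force: [0.4, -0.0, -1.1]
grip_width: 0.0426
grip_force: 0.0
```

Call:
jog_arm --pt "0 0 0 0 0 0 -0.1" --pt "0 0 0 0 0 0 -0.1"

```text
time_s: 31.85
ee_pos: [0.595, 0.0123, 0.1187]
eef_rot: [-3.14, -0.599, 2.795]
force: [-0.1, 0.1, -0.3]
grip_width: 0.0418
grip_force: 0.0
```

```bash
sed -i 's/^O=np.array(\[[^]]*\])/O=np.array([.5822,.0166,.0985])/' h.py; cat > c.py <<'E'
from h import *
ms(4,'free')
o=ctrl.get_obs();R=Ro.from_euler('xyz',o['eef_rot']).as_matrix()
print('shift to centre at .023:',(R.T@(O-o['ee_pos'])-[0,0,.023]).round(5))
E
python3 c.py
```

```text
free th 0.5991 t 32.0
 Fx [-0.1  0.5 -0.7  0.2]  Fz [ 0.3 -0.1 -0.6  0.5]  My [-0.27 -0.35 -0.39 -0.36] t.19 [-0.25 -0.44 -0.26 -0.39]
shift to centre at .023: [-0.00044 -0.00026  0.00154]
```

Call:
jog_arm --pt "-0.0004 -0.0003 0.0015 0 0 0 -0.1" --pt "0 0 0 0 0 0 -1" --pt "0 0 0 0 0 0 -1" --pt "0 0 0 0 0 0 -1" --pt "0 0 0 0 0 0 -1"

```text
time_s: 32.5
ee_pos: [0.5943, 0.0121, 0.1166]
eef_rot: [-3.14, -0.602, 2.795]
force: [-2.1, 2.0, 1.8]
grip_width: 0.0356
grip_force: 50.0
```

Call:
jog_arm --pt "0.0007 0 0 0 -0.03 0 -1" --pt "0.0007 0 0 0 -0.03 0 -1" --pt "0.0007 0 0 0 -0.03 0 -1"

```text
time_s: 32.8
ee_pos: [0.5927, 0.0126, 0.1177]
eef_rot: [-3.14, -0.511, 2.795]
force: [-0.9, 1.5, 1.5]
grip_width: 0.0357
grip_force: 50.0
```

```bash
python3 s.py -1 -2.191
```

```text
[-1.000e+00  3.280e+01 -1.680e+00  1.888e+00  1.154e+00 -6.620e-01
 -4.700e-01  9.500e-02 -7.600e-02 -0.000e+00 -0.000e+00 -1.000e-03]
```

Call:
jog_arm --pt "0.0007 0 0 0 -0.03 0 -1" --pt "0.0007 0 0 0 -0.03 0 -1" --pt "0.0007 0 0 0 -0.03 0 -1"

```text
time_s: 33.1
ee_pos: [0.591, 0.0132, 0.1186]
eef_rot: [-3.14, -0.421, 2.795]
force: [0.4, 1.5, 0.6]
grip_width: 0.0359
grip_force: 50.0
```

```bash
python3 s.py -1 -2.191
```

```text
[-1.000e+00  3.310e+01 -1.770e+00  3.470e-01  1.546e+00 -4.900e-01
 -4.650e-01 -9.700e-02 -6.400e-02  0.000e+00 -0.000e+00 -1.000e-03]
```

Call:
jog_arm --pt "0.0007 0 0 0 -0.03 0 -1" --pt "0.0007 0 0 0 -0.03 0 -1" --pt "0.0007 0 0 0 -0.03 0 -1"

```text
time_s: 33.4
ee_pos: [0.5892, 0.0139, 0.1193]
eef_rot: [-3.141, -0.331, 2.795]
force: [0.1, 1.5, 0.3]
grip_width: 0.0359
grip_force: 50.0
```

```bash
python3 s.py -1 -2.191
```

```text
[-1.00e+00  3.34e+01 -1.86e+00  5.22e-01  1.45e+00 -1.45e-01 -4.85e-01
 -2.33e-01 -4.00e-03  0.00e+00 -0.00e+00 -1.00e-03]
```

Call:
jog_arm --pt "0.0007 0 0 0 -0.03 0 -1" --pt "0.0007 0 0 0 -0.03 0 -1" --pt "0.0007 0 0 0 -0.03 0 -1"

```text
time_s: 33.7
ee_pos: [0.5873, 0.0145, 0.1199]
eef_rot: [-3.141, -0.241, 2.795]
force: [1.3, 2.1, -2.3]
grip_width: 0.0354
grip_force: 50.0
```

```bash
python3 s.py -1 -2.191
```

```text
[-1.000e+00  3.370e+01 -1.950e+00 -9.940e-01  2.424e+00  2.125e+00
 -4.240e-01 -3.440e-01  5.700e-02  0.000e+00 -0.000e+00 -1.000e-03]
```

Call:
jog_arm --pt "0.0007 0 0 0 -0.03 0 -1" --pt "0.0007 0 0 0 -0.03 0 -1" --pt "0.0007 0 0 0 -0.03 0 -1"

```text
time_s: 34.0
ee_pos: [0.5855, 0.0152, 0.1203]
eef_rot: [-3.141, -0.15, 2.795]
force: [2.7, 0.7, -2.0]
grip_width: 0.0356
grip_force: 50.0
```

```bash
python3 s.py -1 -2.191
```

```text
[-1.000e+00  3.400e+01 -2.041e+00 -2.543e+00  1.584e+00  1.684e+00
 -4.530e-01 -4.330e-01  2.500e-02  0.000e+00 -0.000e+00 -1.000e-03]
```

Call:
jog_arm --pt "0.0007 0 0 0 -0.03 0 -1" --pt "0.0007 0 0 0 -0.03 0 -1" --pt "0.0007 0 0 0 -0.03 0 -1"

```text
time_s: 34.3
ee_pos: [0.5835, 0.0159, 0.1205]
eef_rot: [-3.141, -0.06, 2.795]
force: [2.5, 0.2, -3.2]
grip_width: 0.0361
grip_force: 50.0
```

```bash
python3 s.py -1 -2.191
```

```text
[-1.000e+00  3.430e+01 -2.131e+00 -2.436e+00  1.038e+00  3.096e+00
 -4.940e-01 -5.590e-01  8.000e-03  0.000e+00 -0.000e+00 -1.000e-03]
```

Call:
jog_arm --pt "0.0007 0 0 0 -0.03 0 -1" --pt "0.0007 0 0 0 -0.03 0 -1" --pt "0.0007 0 0 0 -0.03 0 -1"

```text
time_s: 34.6
ee_pos: [0.5816, 0.0166, 0.1206]
eef_rot: [-3.141, 0.03, 2.795]
force: [3.3, -0.0, -4.0]
grip_width: 0.0358
grip_force: 50.0
```

```bash
python3 s.py -1 -2.191
```

```text
[-1.000e+00  3.460e+01 -2.221e+00 -3.010e+00  1.113e+00  4.121e+00
 -5.150e-01 -6.280e-01  2.500e-02  0.000e+00 -0.000e+00 -1.000e-03]
```

Call:
jog_arm --pt "0.0007 0 0 0 -0.03 0 -1" --pt "0.0007 0 0 0 -0.03 0 -1" --pt "0.0007 0 0 0 -0.03 0 -1"

```text
time_s: 34.9
ee_pos: [0.5797, 0.0173, 0.1205]
eef_rot: [-3.141, 0.12, 2.796]
force: [5.0, 0.0, -6.0]
grip_width: 0.0354
grip_force: 50.0
```

```bash
python3 s.py -1 -2.191
```

```text
[-1.000e+00  3.490e+01 -2.311e+00 -3.985e+00  1.752e+00  6.482e+00
 -4.630e-01 -7.640e-01  4.900e-02  0.000e+00 -0.000e+00 -1.000e-03]
```

Call:
jog_arm --pt "0.0007 0 0 0 -0.03 0 -1" --pt "0.0007 0 0 0 -0.03 0 -1" --pt "0.0007 0 0 0 -0.03 0 -1"

```text
time_s: 35.2
ee_pos: [0.5778, 0.018, 0.1201]
eef_rot: [-3.141, 0.21, 2.796]
force: [6.2, 0.8, -6.9]
grip_width: 0.0356
grip_force: 50.0
```

```bash
python3 s.py -1 -2.191; python3 fit.py | tail -26
```

```text
[-1.000e+00  3.520e+01 -2.401e+00 -3.967e+00  2.882e+00  7.874e+00
 -4.770e-01 -8.730e-01  7.500e-02  0.000e+00 -0.000e+00 -1.000e-03]
 [-0.45 -1.   -0.  ]
 [-0.54 -1.   -0.2 ]
 [-0.63 -1.   -0.13]
 [-0.76 -1.    0.19]
 [-0.87 -1.    0.08]
 [-0.99 -1.    0.39]
 [-1.11 -1.    0.4 ]
 [-1.23 -1.    0.35]
 [-1.35 -1.    0.19]
 [-1.47 -1.    0.61]
 [-1.59 -1.    0.34]
 [-1.68 -1.   -0.04]
 [-1.74 -1.   -0.16]
 [-1.8  -1.   -0.22]
 [-1.71  1.    0.03]
 [-1.65  1.   -0.2 ]
 [-1.59  1.   -0.14]
 [-1.68 -1.   -0.24]
 [-1.77 -1.   -0.17]
 [-1.86 -1.   -0.38]
 [-1.95 -1.   -0.24]
 [-2.04 -1.   -0.08]
 [-2.13 -1.   -0.26]
 [-2.22 -1.   -0.26]
 [-2.31 -1.   -0.25]
 [-2.4  -1.   -0.4 ]]
```

Call:
jog_arm --pt "0 0 0 0 0 0 -0.1" --pt "0 0 0 0 0 0 -0.1" --pt "0 0 0 0 0 0 -0.1" --pt "-0.0023 0 0.0001 0 0.1 0 -0.1" --pt "-0.0023 0 0.0001 0 0.1 0 -0.1"

```text
time_s: 35.7
ee_pos: [0.5817, 0.0167, 0.1216]
eef_rot: [-3.141, 0.004, 2.796]
force: [0.0, -0.3, -0.4]
grip_width: 0.0425
grip_force: 0.0
```

Call:
jog_arm --pt "-0.0023 0 0.0001 0 0.1 0 -0.1" --pt "-0.0023 0 0.0001 0 0.1 0 -0.1" --pt "-0.0023 0 0.0001 0 0.1 0 -0.1" --pt "-0.0023 0 0.0001 0 0.1 0 -0.1" --pt "-0.0023 0 0.0001 0 0.1 0 -0.1"

```text
time_s: 36.2
ee_pos: [0.5925, 0.0124, 0.1185]
eef_rot: [-3.141, -0.496, 2.795]
force: [-1.0, 0.5, 0.7]
grip_width: 0.0421
grip_force: 0.0
```

Call:
jog_arm --pt "-0.0023 0 0.0001 0 0.1 0 -0.1" --pt "0 0 0 0 0 0 -0.1" --pt "0 0 0 0 0 0 -0.1"

```text
time_s: 36.5
ee_pos: [0.5942, 0.0119, 0.1163]
eef_rot: [-3.14, -0.591, 2.794]
force: [0.1, -0.5, -0.3]
grip_width: 0.0423
grip_force: 0.0
```

```bash
python3 c.py
```

```text
free th 0.5898 t 36.65
 Fx [-0.4  0.7 -0.2  0.9]  Fz [ 0.1  0.3  0.1 -0.4]  My [-0.33 -0.33 -0.37 -0.36] t.19 [-0.27 -0.47 -0.32 -0.52]
shift to centre at .023: [-3.4e-04  7.0e-05  3.1e-04]
```

Call:
jog_arm --pt "-0.0003 0 0.0003 0 0 0 -0.1" --pt "0 0 0 0 0 0 -1" --pt "0 0 0 0 0 0 -1" --pt "0 0 0 0 0 0 -1" --pt "0 0 0 0 0 0 -1"

```text
time_s: 37.15
ee_pos: [0.5941, 0.0121, 0.1172]
eef_rot: [-3.14, -0.592, 2.795]
force: [-1.7, 0.7, 6.5]
grip_width: 0.0355
grip_force: 50.0
```

Call:
jog_arm --pt "0.0007 0 0 0 -0.03 0 -1" --pt "0.0007 0 0 0 -0.03 0 -1" --pt "0.0006 0 0 0 -0.03 0 -1"

```text
time_s: 37.45
ee_pos: [0.5925, 0.0127, 0.1182]
eef_rot: [-3.141, -0.501, 2.795]
force: [-1.2, 0.3, 5.1]
grip_width: 0.036
grip_force: 50.0
```

```bash
python3 s.py -1 -2.991
```

```text
[-1.000e+00  3.745e+01 -2.490e+00  3.530e+00 -9.300e-02 -3.846e+00
 -2.690e-01  6.210e-01 -3.000e-03 -0.000e+00 -0.000e+00 -0.000e+00]
```

Call:
jog_arm --pt "0.0007 0 0 0 -0.03 0 -1" --pt "0.0007 0 0 0 -0.03 0 -1" --pt "0.0006 0 0 0 -0.03 0 -1"

```text
time_s: 37.75
ee_pos: [0.5908, 0.0133, 0.1191]
eef_rot: [-3.141, -0.411, 2.795]
force: [-1.7, 1.7, 5.0]
grip_width: 0.0354
grip_force: 50.0
```

```bash
python3 s.py -1 -2.991
```

```text
[-1.000e+00  3.775e+01 -2.580e+00  3.955e+00  1.028e+00 -3.707e+00
 -2.080e-01  6.720e-01 -3.300e-02 -0.000e+00 -0.000e+00 -0.000e+00]
```

Call:
jog_arm --pt "0.0007 0 0 0 -0.03 0 -1" --pt "0.0007 0 0 0 -0.03 0 -1" --pt "0.0006 0 0 0 -0.03 0 -1"

```text
time_s: 38.05
ee_pos: [0.589, 0.014, 0.1198]
eef_rot: [-3.141, -0.321, 2.795]
force: [-2.8, 0.3, 4.7]
grip_width: 0.0359
grip_force: 50.0
```

```bash
python3 s.py -1 -2.991
```

```text
[-1.    38.05  -2.67   4.091 -0.698 -3.563 -0.217  0.712 -0.065 -0.
 -0.    -0.   ]
```

Call:
jog_arm --pt "0.0007 0 0 0 -0.03 0 -1" --pt "0.0007 0 0 0 -0.03 0 -1" --pt "0.0006 0 0 0 -0.03 0 -1"

```text
time_s: 38.35
ee_pos: [0.5871, 0.0147, 0.1204]
eef_rot: [-3.141, -0.231, 2.795]
force: [-3.3, 1.5, 4.5]
grip_width: 0.0357
grip_force: 50.0
```

```bash
python3 s.py -1 -2.991
```

```text
[-1.000e+00  3.835e+01 -2.760e+00  4.506e+00  2.900e-01 -3.597e+00
 -1.290e-01  8.570e-01  2.400e-02  0.000e+00 -0.000e+00 -1.000e-03]
```

Call:
jog_arm --pt "0.0007 0 0 0 -0.03 0 -1" --pt "0.0007 0 0 0 -0.03 0 -1" --pt "0.0006 0 0 0 -0.03 0 -1"

```text
time_s: 38.65
ee_pos: [0.5852, 0.0153, 0.1208]
eef_rot: [-3.141, -0.141, 2.795]
force: [-3.2, -0.0, 5.2]
grip_width: 0.0358
grip_force: 50.0
```

```bash
python3 s.py -1 -2.991
```

```text
[-1.    38.65  -2.85   3.697 -1.117 -4.712 -0.2    0.938  0.078  0.
 -0.    -0.   ]
```

Call:
jog_arm --pt "0.0007 0 0 0 -0.03 0 -1" --pt "0.0007 0 0 0 -0.03 0 -1" --pt "0.0006 0 0 0 -0.03 0 -1"

```text
time_s: 38.95
ee_pos: [0.5833, 0.016, 0.121]
eef_rot: [-3.141, -0.051, 2.795]
force: [-3.7, 0.6, 5.1]
grip_width: 0.0356
grip_force: 50.0
```

```bash
python3 s.py -1 -2.991
```

```text
[-1.000e+00  3.895e+01 -2.940e+00  3.953e+00 -7.000e-01 -4.939e+00
 -1.980e-01  9.640e-01  1.210e-01  0.000e+00 -0.000e+00 -1.000e-03]
```

Call:
jog_arm --pt "0.0007 0 0 0 -0.03 0 -1" --pt "0.0007 0 0 0 -0.03 0 -1" --pt "0.0006 0 0 0 -0.03 0 -1"

```text
time_s: 39.25
ee_pos: [0.5813, 0.0167, 0.121]
eef_rot: [-3.141, 0.038, 2.795]
force: [-3.8, 2.4, 5.6]
grip_width: 0.0359
grip_force: 50.0
```

```bash
python3 s.py -1 -2.991
```

```text
[-1.000e+00  3.925e+01 -3.029e+00  4.117e+00  9.350e-01 -5.804e+00
 -1.350e-01  1.082e+00  0.000e+00  0.000e+00 -0.000e+00 -1.000e-03]
```

Call:
jog_arm --pt "0.0007 0 0 0 -0.03 0 -1" --pt "0.0007 0 0 0 -0.03 0 -1" --pt "0.0006 0 0 0 -0.03 0 -1"

```text
time_s: 39.55
ee_pos: [0.5794, 0.0174, 0.1208]
eef_rot: [-3.141, 0.128, 2.796]
force: [-6.3, 1.8, 6.4]
grip_width: 0.0355
grip_force: 50.0
```

```bash
python3 s.py -1 -2.991
```

```text
[-1.000e+00  3.955e+01 -3.119e+00  5.679e+00 -4.670e-01 -7.233e+00
 -1.280e-01  1.183e+00  1.010e-01  0.000e+00 -0.000e+00 -1.000e-03]
```

Call:
jog_arm --pt "0.0007 0 0 0 -0.03 0 -1" --pt "0.0007 0 0 0 -0.03 0 -1" --pt "0.0006 0 0 0 -0.03 0 -1"

```text
time_s: 39.85
ee_pos: [0.5775, 0.0181, 0.1204]
eef_rot: [-3.14, 0.218, 2.796]
force: [-6.6, 1.6, 5.9]
grip_width: 0.0357
grip_force: 50.0
```

```bash
python3 s.py -1 -2.991; python3 fit.py | tail -9
```

```text
[-1.000e+00  3.985e+01 -3.209e+00  5.283e+00 -7.430e-01 -7.202e+00
 -8.200e-02  1.198e+00  5.300e-02  0.000e+00 -0.000e+00 -1.000e-03]
 [-2.49 -1.   -0.03]
 [-2.58 -1.   -0.1 ]
 [-2.67 -1.   -0.12]
 [-2.76 -1.   -0.09]
 [-2.85 -1.    0.11]
 [-2.94 -1.    0.04]
 [-3.03 -1.    0.09]
 [-3.12 -1.   -0.14]
 [-3.21 -1.   -0.09]]
```

```bash
cat > fit2.py <<'E'
import numpy as np
from scipy.optimize import least_squares
D=np.loadtxt("s.csv",delimiter=",");s,ps,Fx,Fz,My,tt=D[:,0],D[:,2],D[:,3],D[:,5],D[:,7],D[:,24]
# lever from sensor to axis follows measured tool position (ax col 9/11 vs true axis ~ (-.3,.5)mm)
dl=D[:,11]-np.where(D[:,1]<28.5,.0005,0);My=My+.109+.451*np.sin(tt)
def run(m,name,sL=.1,sc=.03,se=.003,sdr=.02):
    best=None
    for a0 in range(8):
        f=lambda p:np.r_[(My-(p[0]+dl)*Fx+p[1]*Fz+p[2]+p[5]*s-(p[3]*np.cos(ps)+p[4]*np.sin(ps)))[m]/.09,(p[0]-.2)/sL,p[1]/se,p[2]/sc,(p[5]-.30)/sdr,(np.hypot(p[3],p[4])-.25)/.025]
        r=least_squares(f,[.2,0,0,.25*np.cos(a0*.785),.25*np.sin(a0*.785),.3])
        if best is None or r.cost<best.cost:best=r
    p=best.x;C=np.linalg.inv(best.jac.T@best.jac);A=np.hypot(p[3],p[4]);al=np.arctan2(p[4],p[3]);g=np.array([-p[4],p[3]])/A**2
    print(name,"L e c",p[:3].round(4),"drag",p[5].round(3),"A",A.round(3),"bottom",np.round((al+np.pi/2)%(2*np.pi)-2*np.pi,3),"sd",np.sqrt(g@C[3:5,3:5]@g).round(3),"cost",best.cost.round(1),"n",m.sum());return p
t=D[:,1];al=t>0;g2=(t>25)&(t<28)
if __name__=="__main__":
    p=run(al,"all");run(~g2,"no grp2");run(t>25,"grp2+");run(t>28,"grp3+");run(al,"loose c",sc=.2,se=.01);run(al,"dragfix",sdr=.001)
    print(np.c_[ps,s,Fx,My-(p[0]+dl)*Fx+p[1]*Fz+p[2]+p[5]*s,p[3]*np.cos(ps)+p[4]*np.sin(ps)].round(2)[::2])
E
python3 fit2.py
```

```text
all L e c [ 0.225  -0.003   0.0202] drag 0.331 A 0.222 bottom -4.008 sd 0.133 cost 58.2 n 53
no grp2 L e c [ 0.1987  0.0002 -0.0003] drag 0.296 A 0.217 bottom -3.24 sd 0.154 cost 36.0 n 45
grp2+ L e c [ 0.226  -0.0018 -0.0061] drag 0.322 A 0.249 bottom -3.96 sd 0.129 cost 33.7 n 32
grp3+ L e c [ 0.2075  0.0009 -0.0157] drag 0.3 A 0.236 bottom -3.517 sd 0.191 cost 15.5 n 24
loose c L e c [ 0.2298 -0.0092  0.0248] drag 0.331 A 0.222 bottom -3.87 sd 0.158 cost 56.6 n 53
dragfix L e c [ 0.2243 -0.0031  0.0087] drag 0.3 A 0.21 bottom -4.05 sd 0.141 cost 61.1 n 53
[[ 0.09  1.   -3.74  0.38  0.18]
 [ 0.27  1.   -1.82  0.09  0.2 ]
 [ 0.45  1.   -0.71 -0.12  0.21]
 [ 0.63  1.   -1.42  0.23  0.22]
 [ 0.45 -1.   -5.    0.23  0.21]
 [ 0.27 -1.   -5.2   0.08  0.2 ]
 [ 0.09 -1.   -6.43  0.28  0.18]
 [-0.09 -1.   -7.04  0.2   0.16]
 [-0.27 -1.   -7.52  0.12  0.12]
 [-0.45 -1.   -8.98  0.25  0.09]
 [-0.63 -1.   -9.27  0.12  0.05]
 [-0.87 -1.    5.03 -0.13 -0.  ]
 [-1.11 -1.    8.86  0.05 -0.05]
 [-1.35 -1.   11.95 -0.28 -0.1 ]
 [-1.59 -1.   11.85 -0.11 -0.15]
 [-1.74 -1.    2.84 -0.27 -0.17]
 [-1.71  1.    4.22 -0.07 -0.17]
 [-1.59  1.    4.36 -0.24 -0.15]
 [-1.77 -1.    0.35 -0.19 -0.17]
 [-1.95 -1.   -0.99 -0.22 -0.2 ]
 [-2.13 -1.   -2.44 -0.2  -0.21]
 [-2.31 -1.   -3.99 -0.15 -0.22]
 [-2.49 -1.    3.53 -0.15 -0.22]
 [-2.67 -1.    4.09 -0.26 -0.22]
 [-2.85 -1.    3.7  -0.02 -0.2 ]
 [-3.03 -1.    4.12 -0.04 -0.18]
 [-3.21 -1.    5.28 -0.27 -0.16]]
```

Call:
jog_arm --pt "0 0 0 0 0 0 -0.1" --pt "0 0 0 0 0 0 -0.1" --pt "0 0 0 0 0 0 -0.1" --pt "-0.0023 0 0.0001 0 0.1 0 -0.1" --pt "-0.0023 0 0.0001 0 0.1 0 -0.1"

```text
time_s: 40.35
ee_pos: [0.5823, 0.0165, 0.1213]
eef_rot: [-3.141, 0.014, 2.796]
force: [-0.7, 0.2, 0.6]
grip_width: 0.0421
grip_force: 0.0
```

Call:
jog_arm --pt "-0.0023 0 0.0001 0 0.1 0 -0.1" --pt "-0.0023 0 0.0001 0 0.1 0 -0.1" --pt "-0.0023 0 0.0001 0 0.1 0 -0.1" --pt "-0.0023 0 0.0001 0 0.1 0 -0.1" --pt "-0.0023 0 0.0001 0 0.1 0 -0.1"

```text
time_s: 40.85
ee_pos: [0.5931, 0.0122, 0.1182]
eef_rot: [-3.141, -0.486, 2.795]
force: [0.2, 0.4, 0.7]
grip_width: 0.0424
grip_force: 0.0
```

Call:
jog_arm --pt "-0.0023 0 0.0001 0 0.1 0 -0.1" --pt "0 0 0 0 0 0 -0.1" --pt "0 0 0 0 0 0 -0.1"

```text
time_s: 41.15
ee_pos: [0.5947, 0.0117, 0.1161]
eef_rot: [-3.14, -0.581, 2.794]
force: [0.2, 1.6, -0.0]
grip_width: 0.0423
grip_force: 0.0
```

```bash
python3 c.py
```

```text
free th 0.5799 t 41.3
 Fx [ 0.3 -0.1  0.1 -0.6]  Fz [ 0.2 -0.5  1.  -0.3]  My [-0.36 -0.32 -0.35 -0.39] t.19 [-0.41 -0.29 -0.37 -0.27]
shift to centre at .023: [4.2e-04 6.0e-05 5.4e-04]
```

Call:
jog_arm --pt "0.0005 0 0.0005 0 0 0 -0.1" --pt "0 0 0 0 0 0 -1" --pt "0 0 0 0 0 0 -1" --pt "0 0 0 0 0 0 -1" --pt "0 0 0 0 0 0 -1"

```text
time_s: 41.8
ee_pos: [0.5939, 0.0122, 0.1175]
eef_rot: [-3.14, -0.582, 2.795]
force: [-3.4, 1.0, 6.2]
grip_width: 0.0357
grip_force: 50.0
```

Call:
jog_arm --pt "0.0007 0 0 0 -0.03 0 -1" --pt "0.0007 0 0 0 -0.03 0 -1" --pt "0.0007 0 0 0 -0.03 0 -1"

```text
time_s: 42.1
ee_pos: [0.5923, 0.0128, 0.1185]
eef_rot: [-3.141, -0.491, 2.795]
force: [-1.6, 0.0, 4.7]
grip_width: 0.0359
grip_force: 50.0
```

```bash
python3 s.py -1 -3.791
```

```text
[-1.000e+00  4.210e+01 -3.300e+00  3.553e+00 -5.360e-01 -3.481e+00
 -2.280e-01  4.900e-01  3.200e-02 -0.000e+00 -0.000e+00 -0.000e+00]
```

Call:
jog_arm --pt "0.0007 0 0 0 -0.03 0 -1" --pt "0.0007 0 0 0 -0.03 0 -1" --pt "0.0007 0 0 0 -0.03 0 -1"

```text
time_s: 42.4
ee_pos: [0.5905, 0.0134, 0.1194]
eef_rot: [-3.141, -0.401, 2.795]
force: [-0.9, 0.8, 4.2]
grip_width: 0.0353
grip_force: 50.0
```

```bash
python3 s.py -1 -3.791
```

```text
[-1.00e+00  4.24e+01 -3.39e+00  2.69e+00  3.96e-01 -3.47e+00 -2.68e-01
  4.30e-01 -3.00e-03 -0.00e+00 -0.00e+00 -0.00e+00]
```

Call:
jog_arm --pt "0.0007 0 0 0 -0.03 0 -1" --pt "0.0007 0 0 0 -0.03 0 -1" --pt "0.0007 0 0 0 -0.03 0 -1"

```text
time_s: 42.7
ee_pos: [0.5887, 0.0141, 0.1201]
eef_rot: [-3.141, -0.311, 2.795]
force: [-0.9, -0.2, 3.3]
grip_width: 0.0358
grip_force: 50.0
```

```bash
python3 s.py -1 -3.791
```

```text
[-1.000e+00  4.270e+01 -3.480e+00  1.709e+00 -4.720e-01 -2.911e+00
 -2.690e-01  4.060e-01 -3.900e-02 -0.000e+00 -0.000e+00 -0.000e+00]
```

Call:
jog_arm --pt "0.0007 0 0 0 -0.03 0 -1" --pt "0.0007 0 0 0 -0.03 0 -1" --pt "0.0007 0 0 0 -0.03 0 -1"

```text
time_s: 43.0
ee_pos: [0.5868, 0.0148, 0.1206]
eef_rot: [-3.141, -0.221, 2.795]
force: [-1.3, 0.1, 2.6]
grip_width: 0.0356
grip_force: 50.0
```

```bash
python3 s.py -1 -3.791
```

```text
[-1.000e+00  4.300e+01 -3.570e+00  1.839e+00 -3.230e-01 -2.296e+00
 -2.370e-01  3.860e-01 -2.900e-02 -0.000e+00 -0.000e+00 -0.000e+00]
```

Call:
jog_arm --pt "0.0007 0 0 0 -0.03 0 -1" --pt "0.0007 0 0 0 -0.03 0 -1" --pt "0.0007 0 0 0 -0.03 0 -1"

```text
time_s: 43.3
ee_pos: [0.5848, 0.0155, 0.121]
eef_rot: [-3.141, -0.131, 2.795]
force: [-1.8, 0.4, 2.3]
grip_width: 0.0357
grip_force: 50.0
```

```bash
python3 s.py -1 -3.791
```

```text
[-1.000e+00  4.330e+01 -3.660e+00  2.097e+00 -1.960e-01 -2.024e+00
 -2.160e-01  2.860e-01  2.700e-02 -0.000e+00 -0.000e+00 -0.000e+00]
```

Call:
jog_arm --pt "0.0007 0 0 0 -0.03 0 -1" --pt "0.0007 0 0 0 -0.03 0 -1" --pt "0.0007 0 0 0 -0.03 0 -1"

```text
time_s: 43.6
ee_pos: [0.5829, 0.0162, 0.1212]
eef_rot: [-3.141, -0.041, 2.795]
force: [-0.2, -0.3, 2.1]
grip_width: 0.036
grip_force: 50.0
```

```bash
python3 s.py -1 -3.791
```

```text
[-1.000e+00  4.360e+01 -3.750e+00  1.680e-01 -3.780e-01 -2.073e+00
 -2.020e-01  1.340e-01  3.500e-02 -0.000e+00 -0.000e+00 -0.000e+00]
```

Call:
jog_arm --pt "0.0007 0 0 0 -0.03 0 -1" --pt "0.0007 0 0 0 -0.03 0 -1" --pt "0.0007 0 0 0 -0.03 0 -1"

```text
time_s: 43.9
ee_pos: [0.5809, 0.0169, 0.1211]
eef_rot: [-3.141, 0.049, 2.796]
force: [0.2, 0.7, 1.8]
grip_width: 0.0356
grip_force: 50.0
```

```bash
python3 s.py -1 -3.791
```

```text
[-1.00e+00  4.39e+01 -3.84e+00  4.00e-03  7.55e-01 -1.80e+00 -2.47e-01
  1.67e-01  5.90e-02 -0.00e+00 -0.00e+00 -0.00e+00]
```

Call:
jog_arm --pt "0.0007 0 0 0 -0.03 0 -1" --pt "0.0007 0 0 0 -0.03 0 -1" --pt "0.0007 0 0 0 -0.03 0 -1"

```text
time_s: 44.2
ee_pos: [0.579, 0.0176, 0.1209]
eef_rot: [-3.141, 0.14, 2.796]
force: [1.2, 0.3, -0.0]
grip_width: 0.0355
grip_force: 50.0
```

```bash
python3 s.py -1 -3.791; python3 fit2.py | tail -35
```

```text
[-1.    44.2   -3.931 -1.021  0.738  0.155 -0.174  0.061  0.099 -0.
 -0.    -0.   ]
grp2+ L e c [ 0.2241 -0.0012  0.0045] drag 0.32 A 0.246 bottom -4.097 sd 0.095 cost 39.2 n 40
grp3+ L e c [ 2.092e-01  1.400e-03 -1.000e-04] drag 0.305 A 0.229 bottom -3.909 sd 0.125 cost 22.8 n 32
loose c L e c [ 0.2274 -0.0066  0.0381] drag 0.33 A 0.218 bottom -4.045 sd 0.115 cost 62.0 n 61
dragfix L e c [ 0.2235 -0.0026  0.0136] drag 0.3 A 0.21 bottom -4.108 sd 0.103 cost 65.9 n 61
[[ 0.09  1.   -3.74  0.39  0.19]
 [ 0.27  1.   -1.82  0.1   0.21]
 [ 0.45  1.   -0.71 -0.11  0.22]
 [ 0.63  1.   -1.42  0.23  0.22]
 [ 0.45 -1.   -5.    0.24  0.22]
 [ 0.27 -1.   -5.2   0.09  0.21]
 [ 0.09 -1.   -6.43  0.29  0.19]
 [-0.09 -1.   -7.04  0.21  0.17]
 [-0.27 -1.   -7.52  0.13  0.14]
 [-0.45 -1.   -8.98  0.26  0.11]
 [-0.63 -1.   -9.27  0.14  0.07]
 [-0.87 -1.    5.03 -0.11  0.02]
 [-1.11 -1.    8.86  0.07 -0.03]
 [-1.35 -1.   11.95 -0.25 -0.08]
 [-1.59 -1.   11.85 -0.09 -0.13]
 [-1.74 -1.    2.84 -0.26 -0.15]
 [-1.71  1.    4.22 -0.06 -0.15]
 [-1.59  1.    4.36 -0.23 -0.13]
 [-1.77 -1.    0.35 -0.18 -0.16]
 [-1.95 -1.   -0.99 -0.21 -0.18]
 [-2.13 -1.   -2.44 -0.19 -0.2 ]
 [-2.31 -1.   -3.99 -0.13 -0.21]
 [-2.49 -1.    3.53 -0.13 -0.22]
 [-2.67 -1.    4.09 -0.24 -0.22]
 [-2.85 -1.    3.7  -0.   -0.21]
 [-3.03 -1.    4.12 -0.03 -0.19]
 [-3.21 -1.    5.28 -0.25 -0.17]
 [-3.39 -1.    2.69 -0.18 -0.15]
 [-3.57 -1.    1.84 -0.11 -0.11]
 [-3.75 -1.    0.17 -0.07 -0.08]
 [-3.93 -1.   -1.02  0.04 -0.04]]
```

Call:
jog_arm --pt "0.0006 0 0 0 -0.03 0 -1" --pt "0.0006 0 0 0 -0.03 0 -1" --pt "0.0007 0 0 0 -0.03 0 -1"

```text
time_s: 44.5
ee_pos: [0.5771, 0.0183, 0.1205]
eef_rot: [-3.141, 0.229, 2.796]
force: [-0.1, 0.5, -0.4]
grip_width: 0.0357
grip_force: 50.0
```

```bash
python3 s.py -1 -3.791
```

```text
[-1.    44.5   -4.02   0.31   0.427  0.319 -0.245  0.307  0.095 -0.
 -0.    -0.   ]
```

Call:
jog_arm --pt "0.0006 0 0 0 -0.03 0 -1" --pt "0.0006 0 0 0 -0.03 0 -1" --pt "0.0007 0 0 0 -0.03 0 -1"

```text
time_s: 44.8
ee_pos: [0.5752, 0.0189, 0.1199]
eef_rot: [-3.141, 0.319, 2.796]
force: [-0.1, 0.5, -0.7]
grip_width: 0.0355
grip_force: 50.0
```

```bash
python3 s.py -1 -3.791
```

```text
[-1.    44.8   -4.11   0.46   0.428  0.545 -0.128  0.489  0.096 -0.
 -0.    -0.   ]
```

Call:
jog_arm --pt "0.0006 0 0 0 -0.03 0 -1" --pt "0.0006 0 0 0 -0.03 0 -1" --pt "0.0007 0 0 0 -0.03 0 -1"

```text
time_s: 45.1
ee_pos: [0.5734, 0.0196, 0.1192]
eef_rot: [-3.141, 0.409, 2.796]
force: [-1.3, -1.1, -0.8]
grip_width: 0.0354
grip_force: 50.0
```

```bash
python3 s.py -1 -3.791
```

```text
[-1.    45.1   -4.2    1.137 -1.492  0.379 -0.098  0.603  0.14  -0.
 -0.    -0.   ]
```

Call:
jog_arm --pt "0.0006 0 0 0 -0.03 0 -1" --pt "0.0006 0 0 0 -0.03 0 -1" --pt "0.0007 0 0 0 -0.03 0 -1"

```text
time_s: 45.4
ee_pos: [0.5717, 0.0202, 0.1182]
eef_rot: [-3.14, 0.498, 2.796]
force: [-2.4, 0.2, 0.1]
grip_width: 0.0356
grip_force: 50.0
```

```bash
python3 s.py -1 -3.791
```

```text
[-1.000e+00  4.540e+01 -4.289e+00  2.013e+00 -6.570e-01 -1.208e+00
 -1.000e-03  7.290e-01  1.670e-01 -0.000e+00 -0.000e+00 -0.000e+00]
```

Call:
jog_arm --pt "0.0006 0 0 0 -0.03 0 -1" --pt "0.0006 0 0 0 -0.03 0 -1" --pt "0.0007 0 0 0 -0.03 0 -1"

```text
time_s: 45.7
ee_pos: [0.57, 0.0208, 0.1172]
eef_rot: [-3.14, 0.588, 2.796]
force: [-2.9, -0.6, 1.0]
grip_width: 0.0358
grip_force: 50.0
```

```bash
python3 s.py -1 -3.791
```

```text
[-1.    45.7   -4.379  1.569 -1.534 -2.295  0.237  0.907  0.159 -0.
 -0.    -0.   ]
```

Call:
jog_arm --pt "-0.0007 0 0 0 0.03 0 -1" --pt "-0.0007 0 0 0 0.03 0 -1" --pt "-0.0007 0 0 0 0.03 0 -1"

```text
time_s: 46.0
ee_pos: [0.5717, 0.0202, 0.1182]
eef_rot: [-3.14, 0.495, 2.796]
force: [-3.3, 0.5, -0.2]
grip_width: 0.036
grip_force: 50.0
```

```bash
python3 s.py 1 -3.791
```

```text
[ 1.    46.    -4.286  2.986 -0.684 -1.418  0.117  0.693  0.11  -0.
 -0.    -0.   ]
```

Call:
jog_arm --pt "-0.0007 0 0 0 0.03 0 -1" --pt "-0.0007 0 0 0 0.03 0 -1" --pt "-0.0007 0 0 0 0.03 0 -1"

```text
time_s: 46.3
ee_pos: [0.5734, 0.0196, 0.1191]
eef_rot: [-3.14, 0.405, 2.796]
force: [-3.8, 1.7, -0.3]
grip_width: 0.0356
grip_force: 50.0
```

```bash
python3 s.py 1 -3.791
```

```text
[ 1.    46.3   -4.196  3.98   0.318 -1.382 -0.108  0.722  0.107 -0.
 -0.    -0.   ]
```

Call:
jog_arm --pt "-0.0007 0 0 0 0.03 0 -1" --pt "-0.0007 0 0 0 0.03 0 -1" --pt "-0.0007 0 0 0 0.03 0 -1"

```text
time_s: 46.6
ee_pos: [0.5752, 0.0189, 0.1199]
eef_rot: [-3.14, 0.315, 2.796]
force: [-4.8, 1.1, -1.4]
grip_width: 0.0356
grip_force: 50.0
```

```bash
python3 s.py 1 -3.791
```

```text
[ 1.    46.6   -4.106  5.019 -0.623 -0.202 -0.237  0.776  0.137 -0.
 -0.    -0.   ]
```

Call:
jog_arm --pt "-0.0007 0 0 0 0.03 0 -1" --pt "-0.0007 0 0 0 0.03 0 -1" --pt "-0.0007 0 0 0 0.03 0 -1"

```text
time_s: 46.9
ee_pos: [0.5771, 0.0183, 0.1205]
eef_rot: [-3.14, 0.225, 2.796]
force: [-4.1, 2.5, -1.9]
grip_width: 0.0357
grip_force: 50.0
```

```bash
python3 s.py 1 -3.791; python3 fit2.py | (head -6; tail -9)
```

```text
[ 1.    46.9   -4.016  4.979  0.933  0.856 -0.366  0.688  0.111 -0.
 -0.    -0.   ]
all L e c [ 0.2241 -0.0023  0.0225] drag 0.321 A 0.22 bottom -4.089 sd 0.076 cost 69.7 n 70
no grp2 L e c [0.2054 0.0011 0.0245] drag 0.296 A 0.192 bottom -3.737 sd 0.127 cost 50.2 n 62
grp2+ L e c [ 0.2237 -0.0007  0.002 ] drag 0.313 A 0.244 bottom -4.116 sd 0.074 cost 45.1 n 49
grp3+ L e c [ 0.2083  0.002  -0.0012] drag 0.296 A 0.224 bottom -3.926 sd 0.111 cost 28.2 n 41
loose c L e c [ 0.227  -0.0061  0.0324] drag 0.323 A 0.218 bottom -4.044 sd 0.084 cost 68.6 n 70
dragfix L e c [ 0.2233 -0.0023  0.012 ] drag 0.3 A 0.212 bottom -4.1 sd 0.079 cost 71.4 n 70
```

Call:
jog_arm --pt "-0.0005 0 0 0 0.04 0 -1" --pt "-0.0005 0 0 0 0.04 0 -1" --pt "-0.0009 0 0 0 0.04 0 -1"

```text
time_s: 47.2
ee_pos: [0.5795, 0.0174, 0.121]
eef_rot: [-3.141, 0.106, 2.796]
force: [0.9, -0.0, -4.3]
grip_width: 0.0356
grip_force: 50.0
```

```bash
python3 s.py 1 -3.791
```

```text
[ 1.    47.2   -3.897 -0.37   0.257  4.41  -0.264 -0.591  0.065 -0.
 -0.    -0.   ]
```

Call:
jog_arm --pt "-0.0009 0 0 0 0.04 0 -1" --pt "-0.0009 0 0 0 0.04 0 -1"

```text
time_s: 47.4
ee_pos: [0.5813, 0.0168, 0.1211]
eef_rot: [-3.141, 0.026, 2.796]
force: [1.1, 0.4, -3.5]
grip_width: 0.036
grip_force: 50.0
```

```bash
python3 s.py 1 -3.791
```

```text
[ 1.    47.4   -3.817 -0.823  0.741  3.527 -0.343 -0.596  0.048 -0.
 -0.    -0.   ]
```

Call:
jog_arm --pt "-0.0009 0 0 0 0.04 0 -1" --pt "-0.0009 0 0 0 0.04 0 -1"

```text
time_s: 47.6
ee_pos: [0.583, 0.0161, 0.1212]
eef_rot: [-3.141, -0.054, 2.795]
force: [0.2, 0.2, -4.0]
grip_width: 0.0356
grip_force: 50.0
```

```bash
python3 s.py 1 -3.791
```

```text
[ 1.000e+00  4.760e+01 -3.737e+00 -3.630e-01  2.700e-01  3.949e+00
 -4.130e-01 -6.750e-01  3.800e-02 -0.000e+00 -0.000e+00 -0.000e+00]
```

Call:
jog_arm --pt "-0.0009 0 0 0 0.04 0 -1" --pt "-0.0009 0 0 0 0.04 0 -1"

```text
time_s: 47.8
ee_pos: [0.5847, 0.0155, 0.121]
eef_rot: [-3.141, -0.133, 2.795]
force: [0.4, 0.6, -3.7]
grip_width: 0.0358
grip_force: 50.0
```

```bash
python3 s.py 1 -3.791
```

```text
[ 1.000e+00  4.780e+01 -3.658e+00 -6.900e-01  7.150e-01  3.617e+00
 -4.060e-01 -7.220e-01  2.300e-02 -0.000e+00 -0.000e+00 -0.000e+00]
```

Call:
jog_arm --pt "-0.0009 0 0 0 0.04 0 -1" --pt "-0.0009 0 0 0 0.04 0 -1"

```text
time_s: 48.0
ee_pos: [0.5864, 0.0149, 0.1207]
eef_rot: [-3.141, -0.213, 2.795]
force: [0.5, 1.6, -3.4]
grip_width: 0.0358
grip_force: 50.0
```

```bash
python3 s.py 1 -3.791
```

```text
[ 1.    48.    -3.578 -0.646  1.726  3.382 -0.425 -0.829 -0.048 -0.
 -0.    -0.   ]
```

Call:
jog_arm --pt "0.0009 0 0 0 -0.04 0 -1" --pt "0.0009 0 0 0 -0.04 0 -1" --pt "0.0009 0 0 0 -0.04 0 -1"

```text
time_s: 48.3
ee_pos: [0.5839, 0.0158, 0.1211]
eef_rot: [-3.141, -0.09, 2.795]
force: [3.0, 1.2, -5.3]
grip_width: 0.0359
grip_force: 50.0
```

```bash
python3 s.py -1 -3.791
```

```text
[-1.000e+00  4.830e+01 -3.701e+00 -2.909e+00  2.176e+00  5.053e+00
 -4.270e-01 -6.540e-01 -1.000e-03 -0.000e+00 -0.000e+00 -0.000e+00]
```

Call:
jog_arm --pt "0.0009 0 0 0 -0.04 0 -1" --pt "0.0009 0 0 0 -0.04 0 -1"

```text
time_s: 48.5
ee_pos: [0.5821, 0.0164, 0.1212]
eef_rot: [-3.141, -0.01, 2.795]
force: [3.9, 0.3, -5.6]
grip_width: 0.0356
grip_force: 50.0
```

```bash
python3 s.py -1 -3.791
```

```text
[-1.    48.5   -3.781 -3.616  1.561  5.611 -0.485 -0.695  0.062 -0.
 -0.    -0.   ]
```

Call:
jog_arm --pt "0.0009 0 0 0 -0.04 0 -1" --pt "0.0009 0 0 0 -0.04 0 -1"

```text
time_s: 48.7
ee_pos: [0.5804, 0.0171, 0.1211]
eef_rot: [-3.141, 0.07, 2.796]
force: [4.4, 0.2, -7.7]
grip_width: 0.0355
grip_force: 50.0
```

```bash
python3 s.py -1 -3.791
```

```text
[-1.000e+00  4.870e+01 -3.861e+00 -3.506e+00  1.691e+00  7.975e+00
 -5.480e-01 -6.680e-01  4.300e-02 -0.000e+00 -0.000e+00 -0.000e+00]
```

Call:
jog_arm --pt "0.0009 0 0 0 -0.04 0 -1" --pt "0.0009 0 0 0 -0.04 0 -1"

```text
time_s: 48.9
ee_pos: [0.5787, 0.0177, 0.1209]
eef_rot: [-3.141, 0.149, 2.796]
force: [5.6, -0.8, -9.6]
grip_width: 0.0358
grip_force: 50.0
```

```bash
python3 s.py -1 -3.791
```

```text
[-1.    48.9   -3.94  -4.074  1.128 10.351 -0.452 -0.651  0.053 -0.
 -0.    -0.   ]
```

Call:
jog_arm --pt "0.0009 0 0 0 -0.04 0 -1" --pt "0.0009 0 0 0 -0.04 0 -1"

```text
time_s: 49.1
ee_pos: [0.577, 0.0183, 0.1205]
eef_rot: [-3.141, 0.229, 2.796]
force: [7.1, 0.0, -10.0]
grip_width: 0.0354
grip_force: 50.0
```

```bash
python3 s.py -1 -3.791
```

```text
[-1.    49.1   -4.02  -4.243  2.47  11.238 -0.518 -0.636  0.057 -0.
 -0.    -0.   ]
```

Call:
jog_arm --pt "0.0009 0 0 0 -0.04 0 -1" --pt "0.0009 0 0 0 -0.04 0 -1"

```text
time_s: 49.3
ee_pos: [0.5753, 0.0189, 0.12]
eef_rot: [-3.141, 0.309, 2.796]
force: [8.3, -0.7, -10.8]
grip_width: 0.0359
grip_force: 50.0
```

```bash
python3 s.py -1 -3.791; python3 fit2.py | head -6; python3 - <<'E'
from fit2 import *
for L in(.195,.21,.225):
    for k in((t>41),(t>47)):
        q=(My-(L+dl)*Fx+.3*s)[k];A=np.c_[np.ones(k.sum()),-(ps[k]+4)];p=np.linalg.lstsq(A,q,rcond=None)[0];print(L,k.sum(),"free zero",(-4+p[0]/p[1]).round(3),p.round(3),"slope.24 zero",(ps[k]+q/.24).mean().round(3))
E
```

```text
[-1.    49.3   -4.1   -4.384  2.182 12.779 -0.454 -0.66   0.131 -0.
 -0.    -0.   ]
all L e c [ 0.2241 -0.0018  0.0236] drag 0.321 A 0.222 bottom -4.114 sd 0.063 cost 71.4 n 81
no grp2 L e c [0.2118 0.0019 0.0303] drag 0.308 A 0.205 bottom -3.975 sd 0.08 cost 54.6 n 73
grp2+ L e c [ 0.2239 -0.0003  0.0048] drag 0.314 A 0.245 bottom -4.13 sd 0.069 cost 46.7 n 60
grp3+ L e c [0.2134 0.0029 0.0099] drag 0.304 A 0.232 bottom -4.035 sd 0.086 cost 31.4 n 52
loose c L e c [ 0.2261 -0.004   0.0322] drag 0.323 A 0.221 bottom -4.099 sd 0.065 cost 70.6 n 81
dragfix L e c [ 0.2233 -0.0017  0.0143] drag 0.3 A 0.214 bottom -4.137 sd 0.065 cost 73.3 n 81
0.195 28 free zero -4.079 [-0.023  0.296] slope.24 zero -4.126
0.195 11 free zero -4.917 [-0.127  0.139] slope.24 zero -4.457
0.21 28 free zero -4.097 [-0.028  0.29 ] slope.24 zero -4.143
0.21 11 free zero -4.298 [-0.074  0.247] slope.24 zero -4.312
0.225 28 free zero -4.117 [-0.033  0.285] slope.24 zero -4.161
0.225 11 free zero -4.056 [-0.02   0.355] slope.24 zero -4.166
```

Call:
jog_arm --pt "0.0005 0 0.0003 0 -0.04 0 -1" --pt "0.0009 0 0 0 -0.04 0 -1"

```text
time_s: 49.5
ee_pos: [0.5738, 0.0195, 0.1194]
eef_rot: [-3.141, 0.388, 2.796]
force: [4.1, -0.1, -6.8]
grip_width: 0.0358
grip_force: 50.0
```

```bash
python3 s.py -1 -3.791
```

```text
[-1.    49.5   -4.179 -1.039  1.308  7.784 -0.184  0.323  0.127 -0.
 -0.    -0.   ]
```

Call:
jog_arm --pt "0.0009 0 0 0 -0.04 0 -1" --pt "0.0009 0 0 0 -0.04 0 -1"

```text
time_s: 49.7
ee_pos: [0.5722, 0.02, 0.1186]
eef_rot: [-3.141, 0.468, 2.796]
force: [4.3, -2.6, -8.6]
grip_width: 0.0359
grip_force: 50.0
```

```bash
python3 s.py -1 -3.791
```

```text
[-1.000e+00  4.970e+01 -4.259e+00 -4.890e-01 -9.780e-01  9.925e+00
  3.200e-02  2.210e-01  8.400e-02 -0.000e+00 -0.000e+00 -0.000e+00]
```

Call:
jog_arm --pt "0.0009 0 0 0 -0.04 0 -1" --pt "0.0009 0 0 0 -0.04 0 -1"

```text
time_s: 49.9
ee_pos: [0.5707, 0.0206, 0.1177]
eef_rot: [-3.141, 0.548, 2.796]
force: [6.0, -3.9, -8.3]
grip_width: 0.0357
grip_force: 50.0
```

```bash
python3 s.py -1 -3.791
```

```text
[-1.    49.9   -4.339 -1.57  -1.61  10.719  0.285  0.168  0.143 -0.
 -0.    -0.   ]
```

Call:
jog_arm --pt "0.0009 0 0 0 -0.04 0 -1" --pt "0.0009 0 0 0 -0.04 0 -1"

```text
time_s: 50.1
ee_pos: [0.5693, 0.0211, 0.1167]
eef_rot: [-3.141, 0.628, 2.796]
force: [8.7, -6.6, -9.8]
grip_width: 0.0358
grip_force: 50.0
```

```bash
python3 s.py -1 -3.791
```

```text
[-1.    50.1   -4.419 -2.63  -3.262 14.084  0.699  0.123  0.192 -0.
 -0.    -0.   ]
```

Call:
jog_arm --pt "-0.0009 0 0 0 0.04 0 -1" --pt "-0.0009 0 0 0 0.04 0 -1"

```text
time_s: 50.3
ee_pos: [0.5706, 0.0206, 0.1176]
eef_rot: [-3.14, 0.545, 2.797]
force: [6.6, -5.2, -10.5]
grip_width: 0.0354
grip_force: 50.0
```

```bash
python3 s.py 1 -3.791
```

```text
[ 1.0000e+00  5.0300e+01 -4.3360e+00 -1.3130e+00 -2.6340e+00  1.3103e+01
  6.1500e-01 -3.6500e-01  2.1200e-01 -0.0000e+00 -0.0000e+00 -1.0000e-03]
```

Call:
jog_arm --pt "-0.0009 0 0 0 0.04 0 -1" --pt "-0.0009 0 0 0 0.04 0 -1"

```text
time_s: 50.5
ee_pos: [0.5721, 0.0201, 0.1185]
eef_rot: [-3.14, 0.465, 2.796]
force: [4.4, -2.1, -11.0]
grip_width: 0.0358
grip_force: 50.0
```

```bash
python3 s.py 1 -3.791
```

```text
[ 1.0000e+00  5.0500e+01 -4.2560e+00  6.3000e-01 -4.8300e-01  1.2039e+01
  2.0700e-01 -2.1700e-01  1.7300e-01 -0.0000e+00 -0.0000e+00 -1.0000e-03]
```

Call:
jog_arm --pt "-0.0009 0 0 0 0.04 0 -1" --pt "-0.0009 0 0 0 0.04 0 -1"

```text
time_s: 50.7
ee_pos: [0.5737, 0.0195, 0.1193]
eef_rot: [-3.141, 0.385, 2.796]
force: [3.9, -1.4, -10.5]
grip_width: 0.0354
grip_force: 50.0
```

```bash
python3 s.py 1 -3.791
```

```text
[ 1.0000e+00  5.0700e+01 -4.1760e+00  1.2800e-01 -2.3000e-02  1.1273e+01
 -1.1800e-01 -2.6200e-01  1.2100e-01 -0.0000e+00 -0.0000e+00 -0.0000e+00]
```

Call:
jog_arm --pt "-0.0009 0 0 0 0.04 0 -1" --pt "-0.0009 0 0 0 0.04 0 -1"

```text
time_s: 50.9
ee_pos: [0.5753, 0.0189, 0.12]
eef_rot: [-3.14, 0.305, 2.796]
force: [3.0, -0.3, -10.4]
grip_width: 0.0359
grip_force: 50.0
```

```bash
python3 s.py 1 -3.791; python3 fit2.py | head -6; python3 - <<'E'
from fit2 import *
for L in(.195,.21,.225):
    for k in((t>41),(t>47)):
        q=(My-(L+dl)*Fx+.3*s)[k];A=np.c_[np.ones(k.sum()),-(ps[k]+4)];p=np.linalg.lstsq(A,q,rcond=None)[0];print(L,k.sum(),"free zero",(-4+p[0]/p[1]).round(3),p.round(3),"slope.24 zero",(ps[k]+q/.24).mean().round(3))
E
```

```text
[ 1.    50.9   -4.096  0.287  0.779 10.779 -0.323 -0.369  0.116 -0.
 -0.    -0.   ]
all L e c [ 0.2237 -0.0016  0.0256] drag 0.327 A 0.224 bottom -4.109 sd 0.057 cost 78.5 n 89
no grp2 L e c [0.2115 0.0018 0.0324] drag 0.314 A 0.208 bottom -3.96 sd 0.076 cost 61.5 n 81
grp2+ L e c [0.2227 0.     0.0046] drag 0.322 A 0.25 bottom -4.136 sd 0.065 cost 54.0 n 68
grp3+ L e c [0.212  0.0029 0.0084] drag 0.312 A 0.238 bottom -4.04 sd 0.083 cost 38.5 n 60
loose c L e c [ 0.2249 -0.003   0.0333] drag 0.329 A 0.223 bottom -4.105 sd 0.058 cost 77.8 n 89
dragfix L e c [ 0.2223 -0.0012  0.0133] drag 0.3 A 0.214 bottom -4.14 sd 0.059 cost 82.1 n 89
0.195 36 free zero -4.129 [-0.035  0.27 ] slope.24 zero -4.15
0.195 19 free zero -4.26 [-0.088  0.338] slope.24 zero -4.363
0.21 36 free zero -4.125 [-0.035  0.281] slope.24 zero -4.153
0.21 19 free zero -4.191 [-0.063  0.329] slope.24 zero -4.259
0.225 36 free zero -4.122 [-0.036  0.292] slope.24 zero -4.156
0.225 19 free zero -4.119 [-0.038  0.32 ] slope.24 zero -4.155
```

Call:
jog_arm --pt "0.0003 0 0 0 -0.015 0 -1" --pt "0 0 0 0 0 0 -1" --pt "0 0 0 0 0 0 -1" --pt "0 0 0 0 0 0 -1" --pt "0 0 0 0 0 0 -1"

```text
time_s: 51.4
ee_pos: [0.5751, 0.019, 0.1199]
eef_rot: [-3.14, 0.322, 2.796]
force: [6.0, 2.6, -10.7]
grip_width: 0.0358
grip_force: 50.0
```

Call:
jog_arm --pt "0 0 0 0 0 0 -1" --pt "0 0 0 0 0 0 -1" --pt "0 0 0 0 0 0 -1"

```text
time_s: 51.7
ee_pos: [0.5751, 0.019, 0.1199]
eef_rot: [-3.14, 0.322, 2.796]
force: [5.0, 2.5, -11.5]
grip_width: 0.0359
grip_force: 50.0
```

```bash
python3 - <<'E'
from h import *
ms(3,'end')
cv2.imwrite("pics/end.png",np.vstack([ctrl.camera("top")[100:300,150:470],ctrl.camera("wrist")[50:250,160:480]])[:,:,::-1])
E
```

```text
end th -0.3223 t 51.8
 Fx [ 0.  -0.5 -0.2]  Fz [12.1 11.1 11. ]  My [0.11 0.09 0.06] t.19 [0.11 0.19 0.11]
```

View pics/end.png

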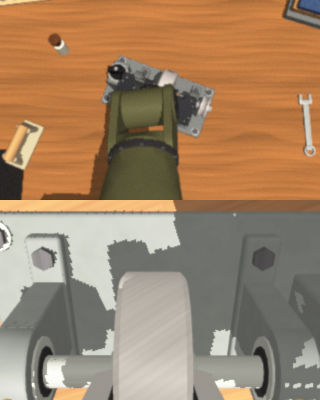

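The final picture shows the drum held in the gripper (wrist crop, about (155,330)). The stamp, iron and wrench sit where they started. The drum is still at ψ = -4.11, so I hand in.

```bash
python3 -c "
from station import ctrl
print(ctrl.hand_in())"
```

```text
the job is handed in; nothing more can be done
None
```

The job is handed in at about 52 s: the lock knob was turned clockwise to its free end stop, and the drum is gripped and still with its heavy side at the bottom by feel, to within roughly 5°; the other things on the bench were not touched.

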